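# Load the ware cupboard and shut its lapped doors

## Task

Put away the ware in the pottery cupboard: pick the lumps of dry clay off the pulled-out tray and put them in the black bin, stand every cup from the ware board upright on the tray and push the tray fully home. Then shut the cupboard: the rebated door (the one with the stepped pale edge) fully shut first while the other is still open, the flanged door last so that its brass flange laps over the step. Leave the bowl, the jar and the brush where they are.

Things in the scene. Friction and masses are not known exactly. Their poses are not given: they have to be found in the camera images.
- cupboard: fixed wooden cupboard, 330 mm wide (y), 210 deep (x), 186 high, front towards the robot. Origin on the bench under the middle of the carcass front plane; x into the cupboard, y along the front to the robot's left, z up. Closed plinth below z = 106 mm; above it a space 306 mm wide for a pull-out tray, roof underside at z = 174 mm, behind two doors.
- tray (a joint): how far the tray is pulled out, m: 0 fully home (front edge level with the carcass front), up to 0.17; slides along the cupboard's x, about 1.5 N of friction, stays where left. While it is out the doors cannot shut. Lumps and cups ride on it. Push its front edge (z 112 to 134 mm above the bench, 236 mm wide) to send it home.
- tray_floor (a point): centre of the tray's floor (upper face), 122 mm above the bench; axes as the cupboard's. The tray is 190 mm along x and 236 mm wide, its front edge 95 mm from this point towards -x. All round is a low lip, 8 mm thick at front and back, 6 mm at the sides, rising 12 mm above the floor.
- rebated_leaf (a joint): rebated door, left (+y): rad, 0 shut, grows opening towards the robot, to 1.9; stays where left (about 0.05 N m). Teal, 163.5 mm wide from the hinge, 18 thick, z 107 to 185; last 24 mm at the free edge is a pale step set back 8 mm from the outer face. Knob 14 mm out, radius 8, 110 mm from the hinge at z = 133 mm. Push the outer face to shut; blocked if the flanged door is already shut.
- flanged_leaf (a joint): flanged door, right (-y): rad, 0 shut, grows opening towards the robot, to 1.9; hinge friction as the other. Teal panel 163.5 mm wide from its hinge, 18 mm thick, same height and knob as the other; at its free edge a brass flange 6.5 mm thick stands 23 mm further out, level with the outer face; it lies in the step of the rebated door when both are shut.
- rebated_hinge (a point): top of the rebated door's vertical hinge axis, 185 mm above the bench, in the plane of the door's outer face; in the cupboard's frame at x = -18 mm, y = +165 mm. Its own axes turn with the door.
- flanged_hinge (a point): top of the flanged door's vertical hinge axis, 185 mm above the bench, in the plane of the door's outer face; in the cupboard's frame at x = -18 mm, y = -165 mm. Its own axes turn with the door.
- rebated_edge (a point): top of the rebated door's free edge, in the plane of its outer face, 163.5 mm from the hinge axis.
- flanged_edge (a point): top of the tip of the brass flange, in the plane of the door's outer face, 186.5 mm from the hinge axis.
- bin: black open-topped bin fixed to the bench, 160 x 140 mm outside (x, y), 110 mm high, walls and floor 4 mm; origin at the centre of its underside. It may stand to the left or the right.
- bin_in (a point): centre of the bin's inner floor, 4 mm above the bench.
- wareboard: plywood board fixed to the bench on which the cups stand at first, 300 x 150 x 12 mm (x, y, z); origin at the centre of its underside. On the other side from the bin.
- lump1: brown lump of dry clay, 42 x 32 mm (its x and y) up to 24 mm, narrower above that, 36 mm high, about 60 g; origin at the centre of its underside, z up. May be absent.
- lump2: brown lump of dry clay, 38 x 34 mm (its x and y) up to 24 mm, narrower above that, 36 mm high, about 60 g; origin at the centre of its underside, z up. May be absent.
- lump3: brown lump of dry clay, 46 x 30 mm (its x and y) up to 24 mm, narrower above that, 36 mm high, about 60 g; origin at the centre of its underside, z up. May be absent.
- cup1: off-white unglazed clay cup, 44 mm across, 42 mm high, foot 38 mm across, wall 3 mm, about 80 g; origin at the centre of its underside, z up towards the open rim. May be absent.
- cup2: off-white unglazed clay cup, 44 mm across, 42 mm high, foot 38 mm across, wall 3 mm, about 80 g; origin at the centre of its underside, z up towards the open rim. May be absent.
- cup3: off-white unglazed clay cup, 44 mm across, 42 mm high, foot 38 mm across, wall 3 mm, about 80 g; origin at the centre of its underside, z up towards the open rim. May be absent.
- bowl: bystander, leave it alone; blue bowl, 100 mm across, 45 mm high; origin at the centre of its underside.
- jar: bystander, leave it alone; amber glass jar, 64 mm across, 80 mm high; origin at the centre of its underside.
- brush: bystander, leave it alone; brush lying across the roof of the cupboard, towards its back; its length along its x.
Mind the look-alikes: they are no part of the job. There is more than one size of the bin; the job needs the largest.

How it is judged (in metres and radians):
On the way, in this order (a step that is already met when the one before it is completed fails the run):
1. every lump is in the bin and every cup stands upright on the tray (x of lump1 in the frame of bin_in between -0.08 and 0.08 m and y of lump1 in the frame of bin_in between -0.07 and 0.07 m and z of lump1 in the frame of bin_in between -0.02 and 0.09 m and x of lump2 in the frame of bin_in between -0.08 and 0.08 m and y of lump2 in the frame of bin_in between -0.07 and 0.07 m and z of lump2 in the frame of bin_in between -0.02 and 0.09 m and x of lump3 in the frame of bin_in between -0.08 and 0.08 m and y of lump3 in the frame of bin_in between -0.07 and 0.07 m and z of lump3 in the frame of bin_in between -0.02 and 0.09 m and x of cup1 in the frame of tray_floor between -0.09 and 0.09 m and y of cup1 in the frame of tray_floor between -0.115 and 0.115 m and z of cup1 in the frame of tray_floor between -0.008 and 0.008 m and angle between each of cup1, cup2, cup3's own z axis and vertical below 0.15 rad and x of cup2 in the frame of tray_floor between -0.09 and 0.09 m and y of cup2 in the frame of tray_floor between -0.115 and 0.115 m and z of cup2 in the frame of tray_floor between -0.008 and 0.008 m and x of cup3 in the frame of tray_floor between -0.09 and 0.09 m and y of cup3 in the frame of tray_floor between -0.115 and 0.115 m and z of cup3 in the frame of tray_floor between -0.008 and 0.008 m), for 0.2 s.
2. the tray is fully home, with both doors still open (value of joint tray below 0.008 m and value of joint each of rebated_leaf, flanged_leaf above 0.3 rad), for 0.2 s.
3. the rebated door is fully shut while the flanged door is still open (value of joint rebated_leaf below 0.04 rad and value of joint flanged_leaf above 0.3 rad), for 0.2 s.
4. the flanged door is fully shut over the shut rebated door (value of joint each of rebated_leaf, flanged_leaf below 0.04 rad), for 0.2 s.
At the end, for the whole second after the job is handed in: every lump present lies in the bin, every cup present stands upright (within 0.15 rad) on the floor of the tray, the tray is home within 8 mm and both doors are shut within 0.04 rad (all of step 1 and all of step 4 and value of joint tray below 0.008 m); the robot touches nothing.
It fails at once if the bowl is moved by more than 30 mm (distance of bowl from where it was at the start of the episode above 0.03 m).
It fails at once if the jar is moved by more than 30 mm (distance of jar from where it was at the start of the episode above 0.03 m).
It fails at once if the brush is moved by more than 30 mm (distance of brush from where it was at the start of the episode above 0.03 m).
Of lump1, lump2, lump3 only 2 to 3 are there at a start; the rules pass over those that are not, and their reading is None.
Of cup1, cup2, cup3 only 2 to 3 are there at a start; the rules pass over those that are not, and their reading is None.
At some moment in a run one of lump1, lump2, lump3, cup1, cup2, cup3 may be knocked a few centimetres aside while the robot is not near it.
It also fails if it takes over 208 s, if anything falls off the work surface, if the arm or the gripper's body presses on something with over 40 N, if the wrist force passes 120 N, or if a joint passes its speed limit or range.

## Robot

A 6-joint arm with a two-finger parallel gripper is mounted at the origin on the work surface. World frame = base frame: x ahead of the robot, y to its left, z up, the work surface at z = 0. Lengths are in m, angles in degrees, forces in N, time in s.
With the tool pointing down it reaches from about 0.4 to 0.825 m from the base axis. Payload 7 kg.
Tool frame: the origin (TCP) lies at the very end of the fingers, on their centre line; the grasp point (between the pads) lies 19 mm behind it; z points along the fingers, y is the line along which they close (so a half turn about z gives the same grasp; the last joint's range is limited). The gripper opens to 88 mm and grips with 3 to 60 N. Pads are 19 mm wide; open, the fingers measure 130 mm over their backs; the gripper's body (78 mm by 193 mm) begins 47 mm behind the grasp point.
Start: joints at [-49.498, 20.546, 0.682, 0, -70.136, -16.507], TCP at [0.274, -0.617, 0.2] pointing down, gripper open.
Joint ranges: [-176.03, 176.03], [-82.01, 121.73], [-58.28, 71.71], [-173.87, 95.51], [-174.79, -0.11], [-173.66, 173.66]. Speed limits (degrees/s): [136.94, 136.94, 172.46, 180, 180, 180].

## Interface

Orientations are given as [roll, pitch, yaw] about the fixed x, y, z axes, in that order (R = Rz(yaw) Ry(pitch) Rx(roll)).
In Python, from plant import get_obs, snapshot, camera_params, close_job, boxes_of, cut_out, landmark_of gives the robot as it stands.
- The arm moves only by the shell command python3 -m inch 'ROWS' [OPENING]. ROWS is text: rows parted by semicolons, each of 6 numbers parted by spaces: the shift along the tool's x, y, z in units of 30 cm (1.0 is 30 cm), then the turn, a rotation vector about the tool's x, y, z in units of pi rad (1.0 is pi rad). A call has 1 to 10 rows; each row is the pose to reach, as a shift and turn from the pose commanded when the call began, along the tool's axes at that moment, turning the shorter way round; what a row does not reach only later rows make up. A row lasts 1/12 s, in which the tool goes at most 41.7 mm and 7.16 degrees, less where a joint would pass 70% of its speed; a pose out of reach is approached as far as the arm can. A call with a number of a shift or a turn outside -1 to 1 is refused whole. A call with a gripper value outside its range is refused whole. OPENING is the closure, from -1 (fully open) to 1 (shut), set as the call begins (- or left out, the last holds). The fingers move at their own pace and stop on an object; the grip force is fixed at half the most. Time passes only in rows, so rows that repeat a pose let the fingers close. It gives the time, the measured TCP pose, the force, the opening and the grip force at its end, in the units of the state.
- get_obs(): the state, without advancing time (a new reading comes with each control period).
- snapshot(name): name is "scene" or "side" or "wrist"; returns the picture (384x512x3 uint8, red, green, blue); there is no depth.
- camera_params(name): a dict with "mtx" (3x3 intrinsics, pixels), "rvec" (rotation vector, rad) and "tvec" (3), from world to camera coordinates, as OpenCV has them. Camera axes: x right, y down, z forward; pixel columns grow to the right and rows downward; lengths in m; the calibration is good to about 2 mm. The wrist camera is an equidistant fisheye: a pixel r from the principal point sees the ray r / f radians off the axis. A picture is of the moment at which its call begins: read the wrist's pose just before it. camera_params takes no time and is no camera call; for the wrist camera it gives the pose at the moment of the call.
- close_job(): hands the job in; it is judged then, once.
Trained networks look in the newest picture that a camera, given by its name, has taken for a name from the list of things; names that differ only in an ending like _2 or _b are one class to them, and where a whole thing is asked for, a point or a joint stands for the part that bears it (a point fixed in the world has none). Each returns a list of dicts, best first, with "p" (0 to 1); they miss things now and then, are a little off and sometimes report something else, mostly with a low value. They report only what shows in the picture. A call takes as long as a camera call. They do not tell look-alikes from the thing itself.
- boxes_of(camera, thing): "rect" ([left, top, width, height] in pixels, round what is visible of it).
- cut_out(camera, thing): "pixels" (384x512 bool, what is visible of it) and "rect" ([left, top, width, height] in pixels, round what is visible of it).
- landmark_of(camera, thing): "uv" ([column, row] in pixels: a listed point, or the origin of a listed thing).
The state is a dict: "clock": time; "joint_pos": joint angles; "qvel": joint speeds; "tau": joint torques, N m; "tool_pos": TCP position; "orientation": TCP orientation; "force": force on the tool from outside, world axes, zero at the start; "moment": the same for the moment, N m; "opening": finger opening in m; "gripper_force": force on a finger pad.
Only numpy, scipy, OpenCV 4.12 (cv2) and the standard library are available. Lean on these libraries where they do the work, as an engineer would, in place of code of your own. Each camera call takes 0.05 s, during which the arm holds its last target. There are 200 camera calls.

## Working session

There is one attempt and no reset: what is moved stays moved. The work goes in short steps, Python scripts to look and compute and a shell command to move; the robot and the scene stay as the last step left them, time stands still between calls to the robot, and variables do not carry over. Pictures are saved under pics/ and viewed, at most 14 in all, crops included, and the job is handed in when it is done.

```bash
ls; mkdir -p pics; python3 - <<'E'
from plant import *
import cv2,numpy as np
o=get_obs();print({k:np.round(v,3) for k,v in o.items()})
a=snapshot("scene");b=snapshot("side")
cv2.imwrite("pics/s1.png",cv2.resize(a[:,:,::-1],(800,600)));cv2.imwrite("pics/d1.png",cv2.resize(b[:,:,::-1],(800,600)))
for c in("scene","side","wrist"):
  p=camera_params(c);R=cv2.Rodrigues(np.array(p["rvec"]))[0];print(c,np.array(p["mtx"]).round(1).tolist(),(-R.T@np.array(p["tvec"]).ravel()).round(3),R[2].round(2))
E
```

```text
pics
{'clock': np.float64(0.0), 'joint_pos': array([-4.9498e+01,  2.0590e+01,  6.3300e-01, -2.0000e-02, -7.0135e+01,
       -1.6507e+01]), 'qvel': array([ 0.024, -0.007, -0.044, -0.002,  0.003,  0.073]), 'tau': array([-1.0000e-03, -5.8272e+01,  2.9306e+01,  6.9970e+00,  7.0000e-03,
       -0.0000e+00]), 'tool_pos': array([ 0.274, -0.616,  0.199]), 'orientation': array([ 1.79906e+02, -9.00000e-03, -1.56012e+02]), 'force': array([ 1.523,  0.375, -0.234]), 'moment': array([-0.03 , -0.014,  0.002]), 'gripper_force': np.float64(0.0), 'opening': np.float64(0.087)}
scene [[481.6, 0.0, 256.0], [0.0, 481.6, 191.4], [0.0, 0.0, 1.0]] [ 1.463 -0.35   1.31 ] [-0.59  0.28 -0.76]
side [[401.5, 0.0, 257.7], [0.0, 401.5, 186.3], [0.0, 0.0, 1.0]] [0.499 0.901 0.937] [ 0.06 -0.73 -0.68]
wrist [[297.3, 0.0, 249.2], [0.0, 297.3, 196.0], [0.0, 0.0, 1.0]] [ 0.207 -0.645  0.384] [ 0.25  0.11 -0.96]
```

View pics/s1.png

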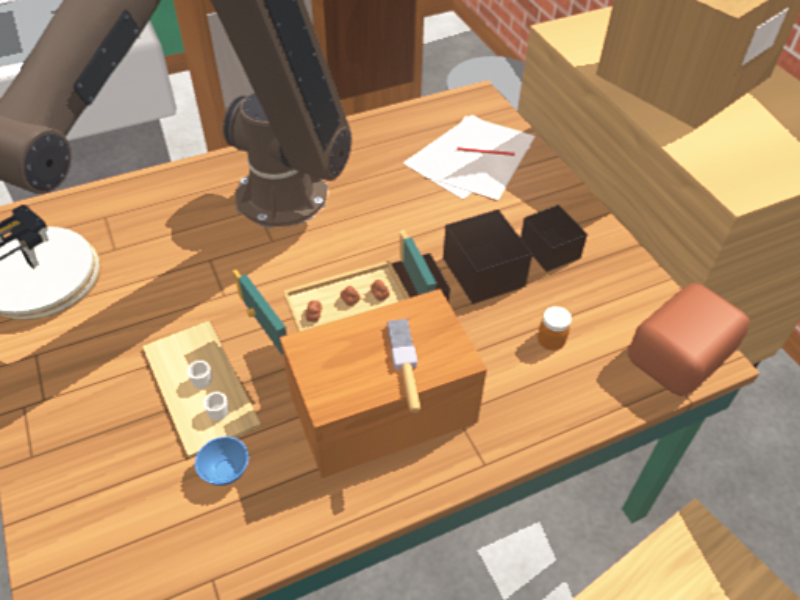

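View pics/d1.png

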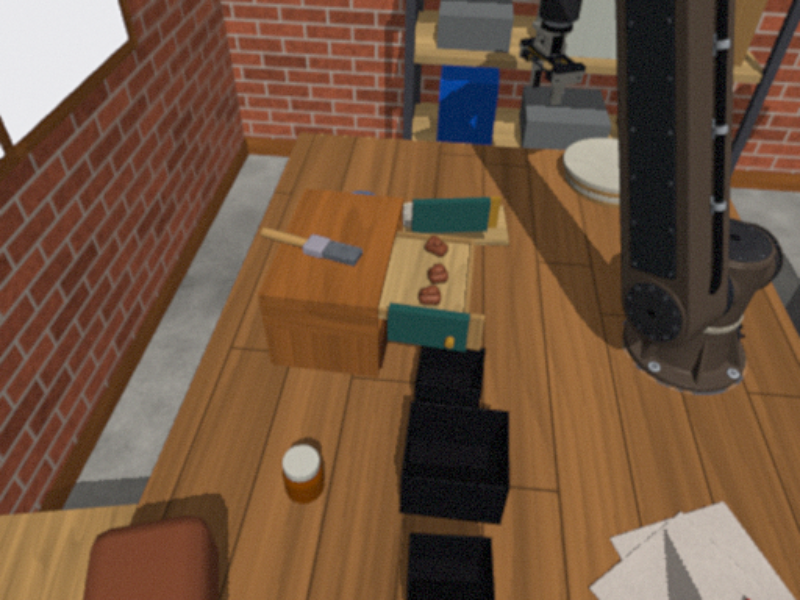

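Scene view: three lumps on the tray at (314,310), (350,295), (380,290). Two cups are on the ware board at (200,374) and (216,405). The bowl is at (222,460), the jar at (556,328) and the brush is on the roof.

There are three black bins: (485,255), (555,237), and one partly hidden at (425,275) behind the rebated door. The side view shows the middle one, at (455,460), as the largest. Next I'll measure.

```bash
cat > h.py <<'E'
from plant import *
import cv2,numpy as np
from scipy.spatial.transform import Rotation as Ro
def cam(c):
    p=camera_params(c);R=cv2.Rodrigues(np.array(p["rvec"],float))[0];t=np.array(p["tvec"],float).ravel()
    return np.array(p["mtx"]),R,t
def ray(c,uv,P=None):
    K,R,t=P or cam(c);d=np.array([(uv[0]-K[0,2])/K[0,0],(uv[1]-K[1,2])/K[1,1]])
    if c=="wrist":
        r=np.linalg.norm(d);d=np.r_[d/max(r,1e-9)*np.sin(r),np.cos(r)]
    else: d=np.r_[d,1]
    d=R.T@d;return -R.T@t,d/np.linalg.norm(d)
def onz(rr,z):o,d=rr;return o+d*(z-o[2])/d[2]
def tri(rs):
    A=sum(np.eye(3)-np.outer(d,d) for o,d in rs);b=sum((np.eye(3)-np.outer(d,d))@o for o,d in rs)
    p=np.linalg.solve(A,b);return p,max(np.linalg.norm(np.cross(p-o,d)) for o,d in rs)
def shift(dp,rv=(0,0,0)):
    """world shift and world rotation vector -> row units"""
    o=get_obs();R=Ro.from_euler("xyz",o["orientation"],degrees=True)
    return np.round(np.r_[R.inv().apply(dp)/.3,R.inv().apply(rv)/np.pi],4)
def proj(c,p,P=None):
    K,R,t=P or cam(c);q=R@np.array(p)+t
    if c=="wrist":
        r=np.hypot(q[0],q[1]);th=np.arctan2(r,q[2]);q=np.array([q[0]/r*th,q[1]/r*th,1])
    return (K@(q/q[2]))[:2]
E
python3 - <<'E'
from h import *
S={}
for c in("scene","side"):
  snapshot(c)
  for n in("lump1","lump2","lump3","cup1","bin","bin_in","tray_floor","rebated_hinge","flanged_hinge","rebated_edge","flanged_edge","wareboard","bowl","jar","cupboard"):
    try:
      for r in landmark_of(c,n)[:4]: 
        if r["p"]>.25: print(c,n,round(r["p"],2),np.round(r["uv"],1),onz(ray(c,r["uv"]),{"l":.122,"t":.122,"r":.185,"f":.185,"b":.004}.get(n[0],.012)).round(3))
    except Exception as e: print(n,e)
E
```

```text
scene lump1 0.71 [199.8 201.6] [ 0.512 -0.092  0.122]
scene lump1 0.67 [241.6 186.3] [0.507 0.055 0.122]
scene lump1 0.62 [223.5 190.4] [ 0.499 -0.006  0.122]
scene lump2 0.71 [199.8 201.6] [ 0.512 -0.092  0.122]
scene lump2 0.67 [241.6 186.3] [0.507 0.055 0.122]
scene lump2 0.62 [223.5 190.4] [ 0.499 -0.006  0.122]
scene lump3 0.71 [199.8 201.6] [ 0.512 -0.092  0.122]
scene lump3 0.67 [241.6 186.3] [0.507 0.055 0.122]
scene lump3 0.62 [223.5 190.4] [ 0.499 -0.006  0.122]
scene cup1 0.78 [128.3 244.4] [ 0.499 -0.341  0.012]
scene cup1 0.64 [142.1 264.8] [ 0.591 -0.322  0.012]
scene cup1 0.42 [149.5 171.8] [ 0.217 -0.187  0.012]
scene cup1 0.39 [256.  234.3] [0.63  0.052 0.012]
scene bin 0.84 [352.5 158.4] [0.454 0.537 0.004]
scene bin 0.84 [267.6 189.6] [0.464 0.174 0.004]
scene bin 0.76 [307.6 176.9] [0.468 0.335 0.004]
scene bin_in 0.85 [351.9 159.1] [0.456 0.533 0.004]
scene bin_in 0.59 [268.4 194.4] [0.486 0.167 0.004]
scene bin_in 0.57 [309.2 170.8] [0.444 0.355 0.004]
scene tray_floor 0.55 [222.6 199.7] [ 0.535 -0.023  0.122]
scene rebated_hinge 0.86 [281.  179.9] [0.583 0.157 
[... 1239 characters left out ...]
 306. ] [0.442 0.349 0.004]
side bin_in 0.63 [285.  381.5] [0.453 0.538 0.004]
side bin_in 0.62 [281.  142.4] [ 0.511 -0.346  0.004]
side tray_floor 0.57 [271.7 177.1] [ 0.528 -0.01   0.122]
side rebated_hinge 0.75 [248.5 196.8] [0.581 0.146 0.185]
side rebated_hinge 0.54 [193.9 313.4] [0.654 0.494 0.185]
side flanged_hinge 0.87 [262.3 129.4] [ 0.572 -0.166  0.185]
side flanged_hinge 0.67 [197.6 160.4] [0.746 0.013 0.185]
side rebated_edge 0.84 [309.  208.3] [0.421 0.169 0.185]
side flanged_edge 0.88 [316.9 125.6] [ 0.396 -0.21   0.185]
side wareboard 0.83 [281.8 141.1] [ 0.508 -0.344  0.012]
side jar 0.63 [194.2 312.8] [0.689 0.399 0.012]
side cupboard 0.61 [251.1 204.4] [0.588 0.005 0.012]
```

```bash
python3 - <<'E'
from h import *
print(shift(np.array([.42,-.15,.42])-get_obs()["tool_pos"],[0,0,-np.radians(24)]))
E
```

```text
[-1.0757  1.2238 -0.7324  0.      0.      0.1333]
```

```bash
r='-0.54 0.61 -0.37 0 0 0'; python3 -m inch '-0.54 0.61 -0.37 0 0 0;-0.54 0.61 -0.37 0 0 0;-0.54 0.61 -0.37 0 0 0;-0.54 0.61 -0.37 0 0 0;-0.54 0.61 -0.37 0 0 0;-0.54 0.61 -0.37 0 0 0;-0.54 0.61 -0.37 0 0 0;-0.54 0.61 -0.37 0 0 0' -1
python3 -m inch '-0.54 0.61 -0.37 0 0 0.133;-0.54 0.61 -0.37 0 0 0.133;-0.54 0.61 -0.37 0 0 0.133;-0.54 0.61 -0.37 0 0 0.133;-0.54 0.61 -0.37 0 0 0.133;-0.54 0.61 -0.37 0 0 0.133;-0.54 0.61 -0.37 0 0 0.133;-0.54 0.61 -0.37 0 0 0.133'
python3 - <<'E'
from h import *
P=cam("wrist");a=snapshot("wrist");cv2.imwrite("pics/w1.png",cv2.resize(a[:,:,::-1],(800,600)))
print(get_obs()["tool_pos"],get_obs()["orientation"],get_obs()["clock"])
for n in("lump1","cup1","bin_in","tray_floor","rebated_hinge","flanged_hinge","rebated_edge","flanged_edge","wareboard"):
  for r in landmark_of("wrist",n)[:4]:
    if r["p"]>.25: print(n,round(r["p"],2),np.round(r["uv"],1),onz(ray("wrist",r["uv"],P),{"l":.122,"t":.122,"r":.185,"f":.185,"b":.004}.get(n[0],.012)).round(3))
E
```

```text
clock: 2.37
tool_pos: [0.3496, -0.3815, 0.3146]
orientation: [-179.7, 0.2, -155.8]
force: [0.4, -0.7, -0.3]
opening: 0.0878
gripper_force: 0.0
clock: 3.03
tool_pos: [0.4236, -0.1474, 0.4247]
orientation: [180.0, 0.2, -179.7]
force: [-0.0, 0.2, 0.4]
opening: 0.0878
gripper_force: 0.0
[ 0.42287308 -0.1487386   0.42332678] [ 1.79988493e+02  1.33197415e-01 -1.79718047e+02] 3.0833
lump1 0.97 [281.4 205.8] [ 0.506 -0.091  0.122]
lump1 0.96 [325.7 204. ] [ 0.503 -0.012  0.122]
lump1 0.67 [362.  208.4] [0.512 0.058 0.122]
lump1 0.52 [308.2 224.4] [ 0.541 -0.042  0.122]
cup1 0.8 [157.4 185. ] [ 0.497 -0.343  0.012]
cup1 0.49 [165.9 225. ] [ 0.588 -0.332  0.012]
bin_in 0.8 [450.  169.8] [0.454 0.344 0.004]
bin_in 0.59 [500.1 170.1] [0.446 0.54  0.004]
bin_in 0.48 [164.5 267.8] [ 0.703 -0.349  0.004]
tray_floor 0.74 [325.1 219.4] [ 0.532 -0.011  0.122]
tray_floor 0.32 [163.4 223. ] [ 0.541 -0.302  0.122]
rebated_hinge 0.58 [160.5 182.3] [ 0.45  -0.281  0.185]
flanged_hinge 0.57 [227.8 255.4] [ 0.57  -0.181  0.185]
rebated_edge 0.77 [438.3 169.7] [0.424 0.17  0.185]
rebated_edge 0.33 [323.2 221.6] [ 0.512 -0.031  0.185]
flanged_edge 0.82 [206.  138.6] [ 0.386 -0.209  0.185]
wareboard 0.73 [159.2 185.6] [ 0.498 -0.339  0.012]
```

View pics/w1.png

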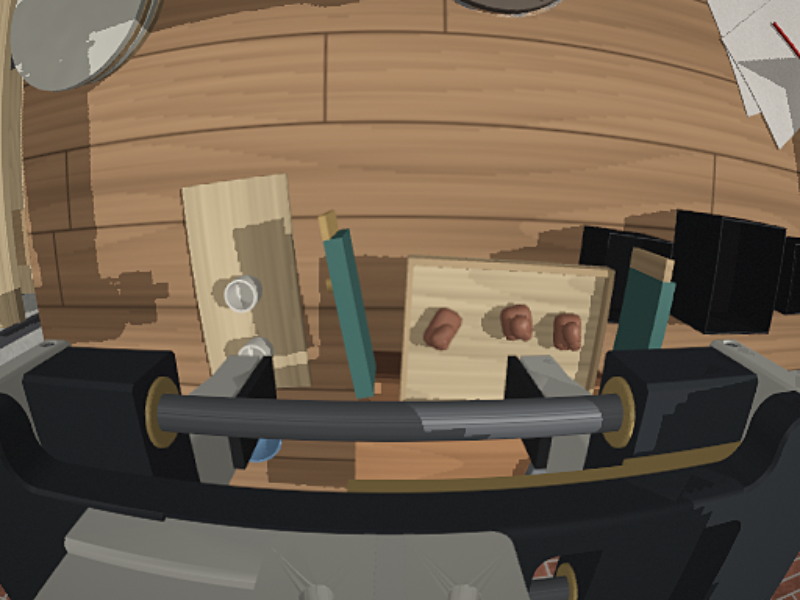

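Wrist view (robot at top): lumps at (440,328), (517,322) and (567,331), cups at (241,294) and (253,350), with the bins at right edge. The bin candidates in the scene view (800x600) are (430,275), (485,255) and (555,237). I'll compare their sizes and check one crop.

```bash
python3 - <<'E'
from h import *
P={c:cam(c) for c in("scene","side","wrist")};I={c:snapshot(c) for c in P}
cv2.imwrite("pics/bins.png",cv2.resize(I["scene"][110:230,230:400,::-1],None,fx=4,fy=4,interpolation=cv2.INTER_CUBIC))
# bins sizes (side): rect
for r in cut_out("side","bin")[:4]: print("bin",round(r["p"],2),r["rect"])
# lumps
L={c:[np.array(r["uv"]) for r in landmark_of(c,"lump1") if r["p"]>.4] for c in P}
M={c:[r for r in cut_out(c,"lump1") if r["p"]>.3] for c in P}
def match(z0,pts,c): 
    return pts
for c in P: print(c,[ (m["rect"],round(m["p"],2)) for m in M[c]])
for m in M["wrist"]:
    ys,xs=np.nonzero(m["pixels"]);g=np.array([onz(ray("wrist",(x,y),P["wrist"]),.134)[:2] for x,y in zip(xs,ys)],np.float32)
    cw=np.array([xs.mean(),ys.mean()]);rs=[ray("wrist",cw,P["wrist"])];q=onz(rs[0],.14)
    for c in("scene","side"):
        k=[(lambda yy,xx:np.array([xx.mean(),yy.mean()]))(*np.nonzero(n["pixels"])) for n in M[c]]
        if not k: continue
        e=proj(c,q,P[c]);u=min(k,key=lambda u:np.linalg.norm(u-e))
        if np.linalg.norm(u-e)<9: rs.append(ray(c,u,P[c]))
    t,er=tri(rs);b=cv2.minAreaRect(g*1000);print("lump",len(rs),t.round(3),round(er,4),np.round(b[0],0),np.round(b[1],0),round(b[2],0),cv2.boxPoints(b).round(0).tolist())
# cups in scene and wrist
for c in("scene","wrist"):
  for r in boxes_of(c,"cup1")[:4]: 
    if r["p"]>.3: print(c,"cup",r["rect"],round(r["p"],2))
a=tri([ray("wrist",(157.4,185),P["wrist"]),ray("scene",(128.3,244.4),P["scene"])]);b=tri([ray("wrist",(165.9,225),P["wrist"]),ray("scene",(142.1,264.8),P["scene"])]);print(a,b)
for n,u in dict(rh=[(281,179.9),(248.5,196.8)],fh=[(175,209.3),(262.3,129.4)],re=[(261.6,145),(309,208.3)],fe=[(152.3,170.9),(316.9,125.6)],tf=[(222.6,199.7),(271.7,177.1)],bin=[(309.2,170.8),(292.8,306)]).items(): print(n,tri([ray("scene",u[0],P["scene"]),ray("side",u[1],P["side"])]))
E
```

```text
bin 0.86 [254.5, 257.6, 71.6, 77.6]
bin 0.75 [261.9, 340.9, 56.0, 43.1]
bin 0.61 [265.0, 220.5, 48.0, 37.4]
scene [([218.4, 183.3, 11.2, 12.0], 0.54), ([237.7, 179.8, 13.2, 15.5], 0.41)]
side [([274.9, 151.1, 9.5, 14.9], 0.65), ([267.5, 184.0, 15.4, 13.5], 0.43)]
wrist [([356.8, 202.0, 18.9, 26.8], 0.67), ([322.0, 200.4, 22.5, 24.3], 0.65), ([273.2, 197.6, 23.9, 28.9], 0.6), ([397.3, 163.3, 37.3, 60.8], 0.31)]
lump 3 [0.515 0.056 0.134] 0.0012 [515.  56.] [47. 34.] 7.0 [[490.0, 70.0], [494.0, 36.0], [541.0, 42.0], [537.0, 75.0]]
lump 2 [ 0.504 -0.006  0.132] 0.0005 [504.  -8.] [45. 38.] 5.0 [[480.0, 9.0], [483.0, -29.0], [528.0, -24.0], [524.0, 13.0]]
lump 2 [ 0.51  -0.09   0.134] 0.0008 [510. -90.] [32. 48.] 63.0 [[481.0, -93.0], [524.0, -115.0], [539.0, -87.0], [495.0, -65.0]]
lump 1 [ 0.324 -0.206  0.692] 0.0 [478. 159.] [ 73. 116.] 85.0 [[417.0, 128.0], [533.0, 118.0], [539.0, 190.0], [423.0, 201.0]]
scene cup [119.6, 228.9, 20.2, 23.3] 0.68
scene cup [130.0, 253.3, 14.9, 21.0] 0.53
wrist cup [144.4, 180.5, 27.2, 23.1] 0.98
wrist cup [393.8, 159.8, 40.1, 65.2] 0.64
wrist cup [154.6, 218.0, 21.4, 10.5] 0.49
(array([ 0.49321434, -0.34439419,  0.00705881]), np.float64(0.003841185851960034)) (array([ 0.58523034, -0.32879301,  0.00767183]), np.float64(0.00774563304376631))
rh (array([0.5834443 , 0.15389575, 0.19006979]), np.float64(0.0035958546863702444))
fh (array([ 0.56712556, -0.18027066,  0.18157261]), np.float64(0.007810131104389045))
re (array([0.41921538, 0.16821307, 0.18558475]), np.float64(0.0018921052648111735))
fe (array([ 0.39538382, -0.20027706,  0.19397177]), np.float64(0.0027003194062078318))
tf (array([ 0.52794265, -0.02063729,  0.11311992]), np.float64(0.00024531893486427785))
bin (array([0.44428987, 0.35236923, 0.00779113]), np.float64(0.0022284424534239193))
```

View pics/bins.png

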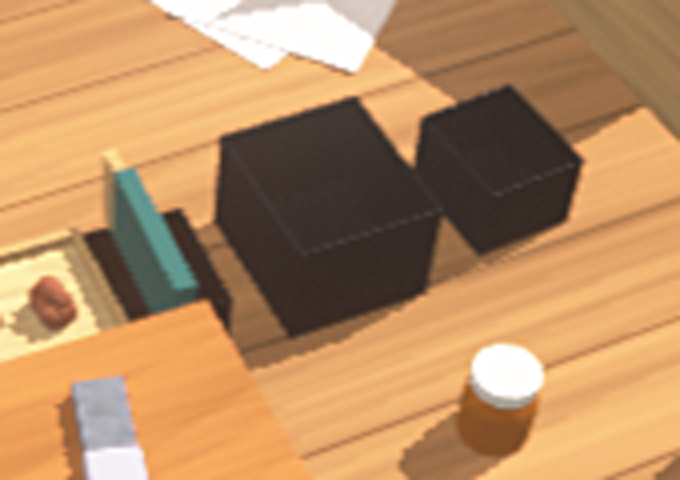

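The middle bin is clearly the largest, at (325,190) in the crop. Its rim and depth exceed those of the right one, and also the one behind the door. It stands at about (0.455, 0.350).

Lump centres triangulate to z of about 0.134, which agrees with lumps standing on the 0.122 floor. I'll start with the middle lump, closing along x.

```bash
python3 -m inch '-0.27 0.47 0.5 0 0 -0.38;-0.27 0.47 0.5 0 0 -0.38;-0.27 0.47 0.5 0 0 -0.38;-0.27 0.47 0.5 0 0 -0.38;-0.27 0.47 0.5 0 0 -0.38;-0.27 0.47 0.5 0 0 -0.38;-0.27 0.47 0.5 0 0 -0.38;-0.27 0.47 0.5 0 0 -0.38;-0.27 0.47 0.5 0 0 -0.38;-0.27 0.47 0.5 0 0 -0.38' -0.5 | sed -n 2,3p
python3 -m inch '0 0 0 0 0 -0.153;0 0 0 0 0 -0.153;0 0 0 0 0 -0.153;0 0 0 0 0 -0.153;0 0 0 0 0 -0.153;0 0 0 0 0 -0.153'
python3 - <<'E'
from h import *
P=cam("wrist");a=snapshot("wrist");cv2.imwrite("pics/w2.png",a[:,:,::-1])
for m in cut_out("wrist","lump1")[:5]:
    ys,xs=np.nonzero(m["pixels"]);g=np.array([onz(ray("wrist",(x,y),P),.134)[:2] for x,y in zip(xs,ys)],np.float32)
    b=cv2.minAreaRect(g*1000);print(round(m["p"],2),m["rect"],np.round(b[0],0),np.round(b[1],0),round(b[2],0))
o=get_obs()["tool_pos"]
print(shift(np.array([.504,-.007,.23])-o),shift(np.array([.504,-.007,.128])-o))
E
```

```text
tool_pos: [0.5026, -0.0092, 0.272]
orientation: [180.0, -0.0, -111.1]
clock: 5.47
tool_pos: [0.5025, -0.0094, 0.2722]
orientation: [180.0, -0.0, -84.2]
force: [1.0, 0.4, 0.0]
opening: 0.0654
gripper_force: 0.0
0.87 [230.9, 166.9, 37.7, 34.9] [502.  -7.] [39. 35.] 15.0
0.75 [214.3, 219.1, 36.2, 30.5] [514.  56.] [43. 35.] 9.0
0.64 [224.6, 85.2, 46.4, 38.9] [510. -90.] [31. 47.] 64.0
[-0.0076 -0.0059  0.1407  0.      0.      0.    ] [-0.0076 -0.0059  0.4807  0.      0.      0.    ]
```

View pics/w2.png

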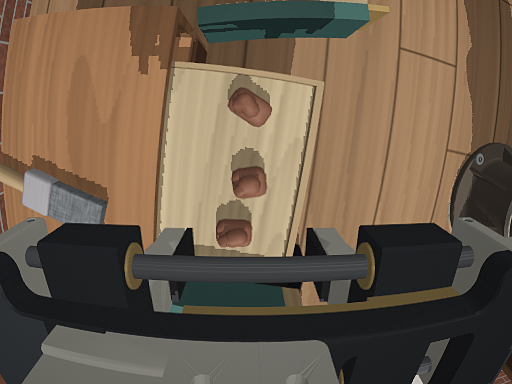

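Second wrist view agrees: lumps at (250,105), (249,182) and (234,233), matching positions to 2 mm. Descending on the middle lump.

```bash
python3 -m inch '-0.008 -0.003 0.15 0 0 0;-0.008 -0.003 0.3 0 0 0;-0.008 -0.003 0.38 0 0 0;-0.008 -0.003 0.44 0 0 0;-0.008 -0.003 0.48 0 0 0;-0.008 -0.003 0.48 0 0 0' 
python3 -m inch '0 0 0 0 0 0;0 0 0 0 0 0;0 0 0 0 0 0;0 0 0 0 0 0;0 0 0 0 0 0;0 0 0 0 0 0;0 0 0 0 0 0;0 0 0 0 0 0' 1 
python3 -m inch '0 0 -0.1 0 0 0;0 0 -0.25 0 0 0;0 0 -0.4 0 0 0;0 0 -0.45 0 0 0;0 0 -0.45 0 0 0'
```

```text
clock: 6.07
tool_pos: [0.5013, -0.0075, 0.1255]
orientation: [179.7, -0.0, -84.2]
force: [-1.1, 0.5, -0.1]
opening: 0.0658
gripper_force: 0.0
clock: 6.73
tool_pos: [0.5033, -0.0069, 0.1286]
orientation: [-180.0, 0.0, -84.0]
force: [-1.5, 0.4, 3.3]
opening: 0.0224
gripper_force: 29.2
clock: 7.15
tool_pos: [0.5059, -0.0067, 0.2692]
orientation: [-179.5, 0.0, -84.0]
force: [0.7, 0.2, -1.1]
opening: 0.0224
gripper_force: 29.2
```

```bash
python3 -m inch '-0.6 0.02 0 0 0 0;-0.6 0.02 0 0 0 0;-0.6 0.02 0 0 0 0;-0.6 0.02 0 0 0 0;-0.6 0.02 0 0 0 0;-0.6 0.02 0 0 0 0' |grep pos
python3 -m inch '-0.6 0.02 0 0 0 0;-0.6 0.02 0 0 0 0;-0.6 0.02 0 0 0 0;-0.6 0.02 0 0 0 0;-0.6 0.02 0 0 0 0;-0.6 0.02 0 0 0 0;-0.6 0.02 0 0 0 0' 
python3 - <<'E'
from h import *
P=cam("wrist");a=snapshot("wrist");cv2.imwrite("pics/w3.png",a[:,:,::-1])
for r in landmark_of("wrist","bin_in")[:4]: print(round(r["p"],2),np.round(r["uv"]),onz(ray("wrist",r["uv"],P),.004).round(3))
E
```

```text
tool_pos: [0.4777, 0.1744, 0.2625]
clock: 8.23
tool_pos: [0.4533, 0.3498, 0.2623]
orientation: [179.9, -0.1, -83.9]
force: [-0.3, -0.1, -1.3]
opening: 0.023
gripper_force: 29.2
0.79 [241. 269.] [0.448 0.53  0.004]
0.64 [255.  46.] [0.463 0.173 0.004]
0.63 [252. 164.] [0.448 0.351 0.004]
```

View pics/w3.png

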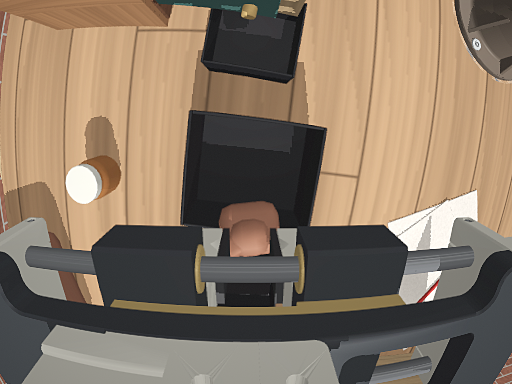

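The picture shows the lump in the fingers at (250,230), over the large bin (rim from (187,111) to (327,128)). Lowering and releasing.

```bash
python3 -m inch '0 0 0.14 0 0 0;0 0 0.28 0 0 0;0 0 0.42 0 0 0;0 0 0.54 0 0 0;0 0 0.54 0 0 0;0 0 0.54 0 0 0' | grep pos
python3 -m inch '0 0 0 0 0 0;0 0 0 0 0 0;0 0 0 0 0 0;0 0 0 0 0 0;0 0 0 0 0 0' -0.5 |grep -E 'pos|open'
python3 -m inch '0 0 -0.14 0 0 0;0 0 -0.28 0 0 0;0 0 -0.42 0 0 0;0 0 -0.54 0 0 0;0 0 -0.54 0 0 0' | grep pos
python3 -m inch '0.5 -0.08 0 0 0 0;0.5 -0.08 0 0 0 0;0.5 -0.08 0 0 0 0;0.5 -0.08 0 0 0 0;0.5 -0.08 0 0 0 0;0.5 -0.08 0 0 0 0'|grep pos
python3 -m inch '0.49 -0.08 0 0 0 0;0.49 -0.08 0 0 0 0;0.49 -0.08 0 0 0 0;0.49 -0.08 0 0 0 0;0.49 -0.08 0 0 0 0;0.49 -0.08 0 0 0 0'
python3 - <<'E'
from h import *
P=cam("wrist");a=snapshot("wrist");cv2.imwrite("pics/w4.png",a[:,:,::-1])
for m in cut_out("wrist","lump1")[:5]:
    ys,xs=np.nonzero(m["pixels"]);g=np.array([onz(ray("wrist",(x,y),P),.134)[:2] for x,y in zip(xs,ys)],np.float32)
    b=cv2.minAreaRect(g*1000);print(round(m["p"],2),m["rect"],np.round(b[0],0),np.round(b[1],0),round(b[2],0))
print(shift(np.array([.514,.056,.122])-get_obs()["tool_pos"]))
E
```

```text
tool_pos: [0.4536, 0.3478, 0.1008]
tool_pos: [0.454, 0.3504, 0.1026]
opening: 0.0512
tool_pos: [0.4565, 0.3522, 0.2728]
tool_pos: [0.4935, 0.2018, 0.264]
clock: 10.67
tool_pos: [0.5326, 0.0592, 0.2633]
orientation: [-180.0, 0.0, -84.1]
force: [0.2, 1.2, -0.1]
opening: 0.066
gripper_force: 0.0
0.94 [246.0, 164.4, 41.0, 32.3] [513.  55.] [42. 32.] 6.0
0.77 [261.3, 24.2, 48.6, 44.9] [510. -90.] [33. 46.] 62.0
0.3 [10.4, 0.0, 347.5, 292.5] [643.  16.] [321. 445.] 85.0
[0.0083 0.0625 0.4709 0.     0.     0.    ]
```

```bash
python3 -m inch '0.008 0.063 0 0 0 0;0.008 0.063 0.14 0 0 0;0.008 0.063 0.28 0 0 0;0.008 0.063 0.38 0 0 0;0.008 0.063 0.43 0 0 0;0.008 0.063 0.46 0 0 0;0.008 0.063 0.46 0 0 0' |grep pos
python3 -m inch '0 0 0 0 0 0;0 0 0 0 0 0;0 0 0 0 0 0;0 0 0 0 0 0;0 0 0 0 0 0;0 0 0 0 0 0;0 0 0 0 0 0;0 0 0 0 0 0' 1 
python3 -m inch '0 0 -0.1 0 0 0;0 0 -0.25 0 0 0;0 0 -0.4 0 0 0;0 0 -0.45 0 0 0;0 0 -0.45 0 0 0'
python3 - <<'E'
from h import *
print(shift(np.array([.45,.335,.265])-get_obs()["tool_pos"]))
E
```

```text
tool_pos: [0.5128, 0.0559, 0.1236]
clock: 12.02
tool_pos: [0.514, 0.0551, 0.1257]
orientation: [-180.0, 0.0, -84.0]
force: [-0.8, -0.1, 4.1]
opening: 0.027
gripper_force: 30.0
clock: 12.43
tool_pos: [0.5165, 0.0556, 0.2662]
orientation: [-179.5, 0.1, -84.0]
force: [0.8, 0.3, -0.1]
opening: 0.0268
gripper_force: 30.0
[-0.9494  0.123   0.0044  0.      0.      0.    ]
```

```bash
python3 -m inch '-0.95 0.12 0 0 0 0;-0.95 0.12 0 0 0 0;-0.95 0.12 0 0 0 0;-0.95 0.12 0 0 0 0;-0.95 0.12 0 0 0 0;-0.95 0.12 0 0 0 0;-0.95 0.12 0 0 0 0;-0.95 0.12 0 0 0 0;-0.95 0.12 0 0 0 0' |grep -E "pos|open"
python3 -m inch '0 0 0.14 0 0 0;0 0 0.28 0 0 0;0 0 0.42 0 0 0;0 0 0.54 0 0 0;0 0 0.54 0 0 0;0 0 0.54 0 0 0' | grep pos
python3 -m inch '0 0 0 0 0 0;0 0 0 0 0 0;0 0 0 0 0 0;0 0 0 0 0 0;0 0 0 0 0 0' -0.5 |grep -E 'pos|open'
python3 -m inch '0 0 -0.14 0 0 0;0 0 -0.28 0 0 0;0 0 -0.42 0 0 0;0 0 -0.54 0 0 0;0 0 -0.54 0 0 0' | grep pos
python3 -m inch '0.95 -0.12 0 0 0 0;0.95 -0.12 0 0 0 0;0.95 -0.12 0 0 0 0;0.95 -0.12 0 0 0 0;0.95 -0.12 0 0 0 0;0.95 -0.12 0 0 0 0;0.95 -0.12 0 0 0 0;0.95 -0.12 0 0 0 0;0.95 -0.12 0 0 0 0'|grep pos
python3 -m inch '0.49 0 0 0 0 0.117;0.49 0 0 0 0 0.117;0.49 0 0 0 0 0.117;0.49 0 0 0 0 0.117;0.49 0 0 0 0 0.117;0.49 0 0 0 0 0.117'
python3 - <<'E'
from h import *
P=cam("wrist");a=snapshot("wrist");cv2.imwrite("pics/w5.png",a[:,:,::-1])
for m in cut_out("wrist","lump1")[:5]:
    ys,xs=np.nonzero(m["pixels"]);g=np.array([onz(ray("wrist",(x,y),P),.134)[:2] for x,y in zip(xs,ys)],np.float32)
    b=cv2.minAreaRect(g*1000);print(round(m["p"],2),m["rect"],np.round(b[0],0),np.round(b[1],0),round(b[2],0))
print(shift(np.array([.510,-.09,.126])-get_obs()["tool_pos"]))
E
```

```text
tool_pos: [0.4473, 0.3363, 0.259]
opening: 0.0268
tool_pos: [0.448, 0.3327, 0.0973]
tool_pos: [0.4487, 0.3354, 0.0996]
opening: 0.0548
tool_pos: [0.4512, 0.3371, 0.2697]
tool_pos: [0.514, 0.0531, 0.2607]
clock: 15.77
tool_pos: [0.5293, -0.0912, 0.2603]
orientation: [180.0, 0.0, -105.1]
force: [0.1, -0.3, -0.1]
opening: 0.0656
gripper_force: 0.0
0.96 [245.1, 162.0, 42.3, 34.8] [510. -89.] [30. 46.] 61.0
[0.0166 0.0622 0.4478 0.     0.     0.    ]
```

```bash
python3 -m inch '0.013 0.062 0 0 0 0;0.013 0.062 0.14 0 0 0;0.013 0.062 0.28 0 0 0;0.013 0.062 0.37 0 0 0;0.013 0.062 0.42 0 0 0;0.013 0.062 0.45 0 0 0;0.013 0.062 0.45 0 0 0' |grep pos
python3 -m inch '0 0 0 0 0 0;0 0 0 0 0 0;0 0 0 0 0 0;0 0 0 0 0 0;0 0 0 0 0 0;0 0 0 0 0 0;0 0 0 0 0 0;0 0 0 0 0 0' 1 
python3 -m inch '0 0 -0.1 0 0 0;0 0 -0.25 0 0 0;0 0 -0.4 0 0 0;0 0 -0.45 0 0 0;0 0 -0.45 0 0 0'|grep -E "pos|open|grip"
python3 -m inch '-0.69 0.28 0 0 0 0;-0.69 0.28 0 0 0 0;-0.69 0.28 0 0 0 0;-0.69 0.28 0 0 0 0;-0.69 0.28 0 0 0 0;-0.69 0.28 0 0 0 0;-0.69 0.28 0 0 0 0' | grep pos
python3 -m inch '-0.69 0.28 0 0 0 0;-0.69 0.28 0 0 0 0;-0.69 0.28 0 0 0 0;-0.69 0.28 0 0 0 0;-0.69 0.28 0 0 0 0;-0.69 0.28 0 0 0 0;-0.69 0.28 0 0 0 0;-0.69 0.28 0 0 0 0' 
python3 - <<'E'
from h import *
P=cam("wrist");a=snapshot("wrist");cv2.imwrite("pics/w6.png",a[:,:,::-1])
b=snapshot("side");cv2.imwrite("pics/d6.png",b[:,:,::-1])
E
```

```text
tool_pos: [0.5093, -0.0889, 0.1237]
clock: 17.12
tool_pos: [0.5107, -0.0901, 0.1259]
orientation: [-179.9, 0.0, -105.1]
force: [-0.5, -0.1, 4.7]
opening: 0.0293
gripper_force: 30.0
tool_pos: [0.5128, -0.0903, 0.266]
opening: 0.0292
gripper_force: 30.0
tool_pos: [0.4821, 0.1347, 0.2594]
clock: 18.78
tool_pos: [0.4552, 0.3534, 0.259]
orientation: [179.9, -0.1, -105.0]
force: [1.3, -0.4, -0.8]
opening: 0.0293
gripper_force: 30.0
```

View pics/w6.png

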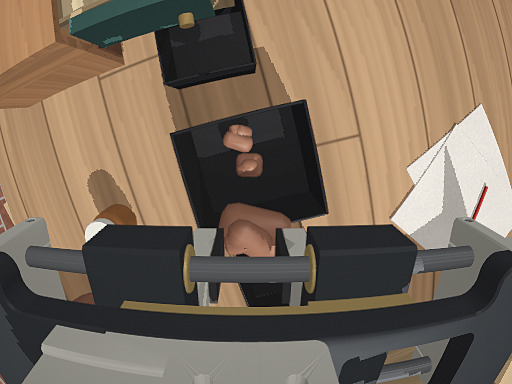

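The wrist picture shows two lumps in the bin at (238,138) and (250,163), and the third in the fingers at (252,230) over it. I'll drop it and go to the cups.

```bash
python3 -m inch '0 0 0.14 0 0 0;0 0 0.28 0 0 0;0 0 0.42 0 0 0;0 0 0.52 0 0 0;0 0 0.52 0 0 0;0 0 0.52 0 0 0' | grep pos
python3 -m inch '0 0 0 0 0 0;0 0 0 0 0 0;0 0 0 0 0 0;0 0 0 0 0 0;0 0 0 0 0 0' -0.4 |grep -E 'pos|open'
python3 -m inch '0 0 -0.14 0 0 0;0 0 -0.28 0 0 0;0 0 -0.42 0 0 0;0 0 -0.56 0 0 0;0 0 -0.6 0 0 0;0 0 -0.6 0 0 0' | grep pos
python3 -m inch '0.73 -0.24 0 0 0 0;0.73 -0.24 0 0 0 0;0.73 -0.24 0 0 0 0;0.73 -0.24 0 0 0 0;0.73 -0.24 0 0 0 0;0.73 -0.24 0 0 0 0;0.73 -0.24 0 0 0 0'|grep pos
python3 -m inch '0.73 -0.24 0 0 0 0;0.73 -0.24 0 0 0 0;0.73 -0.24 0 0 0 0;0.73 -0.24 0 0 0 0;0.73 -0.24 0 0 0 0;0.73 -0.24 0 0 0 0;0.73 -0.24 0 0 0 0'|grep pos
python3 -m inch '0.73 -0.24 0 0 0 -0.083;0.73 -0.24 0 0 0 -0.083;0.73 -0.24 0 0 0 -0.083;0.73 -0.24 0 0 0 -0.083;0.73 -0.24 0 0 0 -0.083;0.73 -0.24 0 0 0 -0.083;0.73 -0.24 0 0 0 -0.083;0.73 -0.24 0 0 0 -0.083'
python3 - <<'E'
from h import *
P=cam("wrist");a=snapshot("wrist");cv2.imwrite("pics/w7.png",a[:,:,::-1])
snapshot("scene")
for c in("wrist","scene"):
  Q=cam(c)
  for n in("cup1","lump1"):
   for r in landmark_of(c,n)[:5]:
    if r["p"]>.3:print(c,n,round(r["p"],2),np.round(r["uv"]),onz(ray(c,r["uv"],Q),.012).round(3))
for m in cut_out("wrist","cup1")[:3]: print(round(m["p"],2),m["rect"])
E
```

```text
tool_pos: [0.4557, 0.3515, 0.1039]
tool_pos: [0.4559, 0.3539, 0.1055]
opening: 0.0569
tool_pos: [0.4572, 0.3549, 0.2903]
tool_pos: [0.4676, 0.1196, 0.2847]
tool_pos: [0.4805, -0.1101, 0.2839]
clock: 22.13
tool_pos: [0.4932, -0.3382, 0.2829]
orientation: [179.9, 0.0, -90.3]
force: [-0.5, 0.9, -0.5]
opening: 0.0612
gripper_force: 0.0
wrist cup1 0.93 [189. 166.] [ 0.588 -0.329  0.012]
wrist cup1 0.72 [247. 160.] [ 0.496 -0.338  0.012]
scene cup1 0.72 [138. 266.] [ 0.591 -0.333  0.012]
scene cup1 0.52 [129. 245.] [ 0.502 -0.339  0.012]
scene lump1 0.51 [311. 172.] [0.456 0.354 0.012]
scene lump1 0.44 [222. 199.] [0.446 0.008 0.012]
0.65 [232.9, 152.4, 30.1, 27.7]
0.62 [168.9, 159.4, 36.2, 27.8]
```

View pics/w7.png

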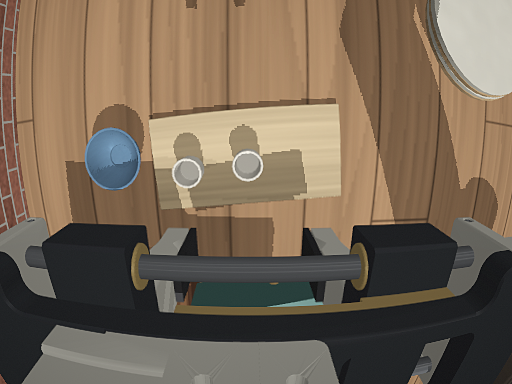

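Wrist view: cups with rim centres at (247,165) and (187,173), both upright on the board, and the bowl at (112,158). Only two cups are present. Computing positions with rim and foot as checks.

```bash
python3 - <<'E'
from h import *
P=cam("wrist");S=cam("scene")
for rim,u,s in(((247.5,165.3),(247,160),(129,245)),((187,173),(189,166),(138,266))):
  print(onz(ray("wrist",rim,P),.054).round(4),tri([ray("wrist",u,P),ray("scene",s,S)]))
  p=onz(ray("wrist",rim,P),.054);p[2]=.026;print(shift(p-get_obs()["tool_pos"]))
E
```

```text
[ 0.4959 -0.337   0.054 ] (array([ 0.49726618, -0.33832898,  0.00612934]), np.float64(0.0011044596440207503))
[ 0.0027 -0.0066  0.8626  0.      0.      0.    ]
[ 0.5835 -0.3264  0.054 ] (array([ 0.5893223 , -0.33189867,  0.01150108]), np.float64(0.0026307042291311036))
[-0.0327 -0.2983  0.8628  0.      0.      0.    ]
```

```bash
python3 -m inch '0 -0.008 0.14 0 0 0;0 -0.008 0.28 0 0 0;0 -0.008 0.42 0 0 0;0 -0.008 0.56 0 0 0;0 -0.008 0.68 0 0 0;0 -0.008 0.76 0 0 0;0 -0.008 0.82 0 0 0;0 -0.008 0.855 0 0 0;0 -0.008 0.855 0 0 0' |grep -E "pos|force"
python3 -m inch '0 0 0 0 0 0;0 0 0 0 0 0;0 0 0 0 0 0;0 0 0 0 0 0;0 0 0 0 0 0;0 0 0 0 0 0' 1 
python3 -m inch '0 0 -0.1 0 0 0;0 0 -0.22 0 0 0;0 0 -0.36 0 0 0;0 0 -0.5 0 0 0;0 0 -0.64 0 0 0;0 0 -0.76 0 0 0;0 0 -0.84 0 0 0;0 0 -0.84 0 0 0;0 0 -0.84 0 0 0'
python3 - <<'E'
from h import *
o=get_obs()["tool_pos"];print(o,shift(np.array([.505,-.065,.27])-o))
E
```

```text
tool_pos: [0.4946, -0.3362, 0.0257]
force: [-1.4, 0.6, 0.0]
gripper_force: 0.0
clock: 23.73
tool_pos: [0.4961, -0.3373, 0.0284]
orientation: [-179.9, -0.0, -90.1]
force: [0.3, -0.1, -0.7]
opening: 0.0268
gripper_force: 0.0
clock: 24.48
tool_pos: [0.4964, -0.3374, 0.2819]
orientation: [-179.8, -0.1, -90.1]
force: [-0.7, 0.9, -1.3]
opening: 0.0003
gripper_force: 0.0
[ 0.49640418 -0.33737641  0.28193884] [-0.908  -0.0264  0.0389  0.      0.      0.    ]
```

Missed: the fingers closed on nothing. Looking again.

```bash
python3 -m inch '0 0 0 0 0 0;0 0 0 0 0 0;0 0 0 0 0 0;0 0 0 0 0 0' -0.4 | grep open
python3 - <<'E'
from h import *
P=cam("wrist");a=snapshot("wrist");cv2.imwrite("pics/w8.png",a[:,:,::-1])
for m in cut_out("wrist","cup1")[:3]: print(round(m["p"],2),m["rect"])
print(get_obs()["tool_pos"])
E
```

```text
opening: 0.0218
0.71 [170.9, 153.2, 32.7, 34.6]
0.7 [233.9, 149.1, 29.0, 28.5]
[ 0.49564445 -0.33711978  0.27906403]
```

View pics/w8.png

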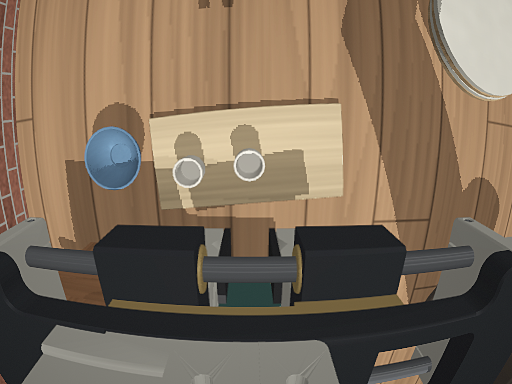

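```bash
python3 -m inch '0 0 0.14 0 0 0;0 0 0.28 0 0 0;0 0 0.42 0 0 0;0 0 0.54 0 0 0;0 0 0.62 0 0 0;0 0 0.67 0 0 0;0 0 0.69 0 0 0;0 0 0.69 0 0 0' -0.4
python3 - <<'E'
from h import *
P=cam("wrist");o=get_obs();a=snapshot("wrist");b=snapshot("scene")
print(o["tool_pos"],proj("scene",o["tool_pos"]),proj("wrist",o["tool_pos"],P),proj("wrist",[.496,-.337,.054],P),proj("scene",[.496,-.337,.054]))
m=np.vstack([a[100:320,100:400],cv2.resize(b[200:300,80:220],(300,214))]);cv2.imwrite("pics/m9.png",cv2.resize(m,None,fx=1.35,fy=1.35)[:,:,::-1])
E
```

```text
clock: 25.58
tool_pos: [0.4949, -0.3369, 0.0711]
orientation: [179.8, 0.1, -90.1]
force: [0.4, -0.4, -0.0]
opening: 0.061
gripper_force: 0.0
[ 0.49485991 -0.33686036  0.07109017] [125.72418757 232.36683109] [248.45468446 225.43977609] [246.86850783 216.62493894] [126.8046064  235.80962962]
```

View pics/m9.png

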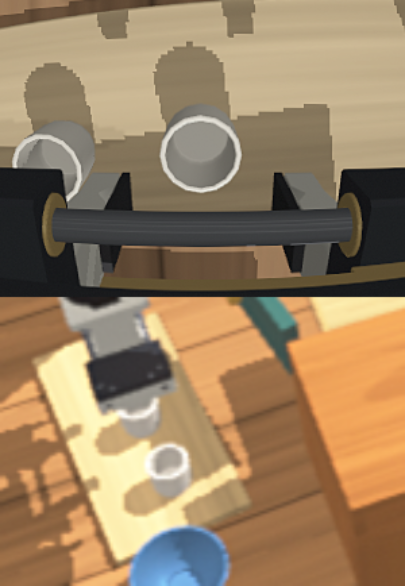

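Montage: the cup rim sits at (201,153), centred between the fingers to within about 3 mm, so aim is right. The lumps were also gripped at their narrow tops, so the pads seem to bear higher than I assumed. Going lower.

```bash
python3 -m inch '0 0 0.05 0 0 0;0 0 0.1 0 0 0;0 0 0.14 0 0 0;0 0 0.165 0 0 0;0 0 0.178 0 0 0;0 0 0.178 0 0 0;0 0 0.178 0 0 0' |grep -E "pos|force"
python3 -m inch '0 0 0 0 0 0;0 0 0 0 0 0;0 0 0 0 0 0' 1 |grep -E "pos|force|open"
python3 -m inch '0 0 0 0 0 0;0 0 0 0 0 0;0 0 0 0 0 0' 1 |grep -E "pos|force|open"
```

```text
tool_pos: [0.4964, -0.3374, 0.0203]
force: [0.3, 1.2, 0.3]
gripper_force: 0.0
tool_pos: [0.4962, -0.3373, 0.02]
force: [0.5, 0.7, 0.6]
opening: 0.0468
gripper_force: 0.0
tool_pos: [0.4961, -0.3373, 0.0199]
force: [-1.5, 0.6, 4.3]
opening: 0.0421
gripper_force: 30.0
```

```bash
python3 -m inch '0 0 -0.06 0 0 0;0 0 -0.16 0 0 0;0 0 -0.28 0 0 0;0 0 -0.42 0 0 0;0 0 -0.56 0 0 0;0 0 -0.7 0 0 0;0 0 -0.8 0 0 0;0 0 -0.84 0 0 0;0 0 -0.84 0 0 0' |grep -E "pos|force|open"
python3 -m inch '-0.1 -0.015 0 0 0 0;-0.2 -0.03 0 0 0 0;-0.32 -0.03 0 0 0 0;-0.44 -0.03 0 0 0 0;-0.56 -0.03 0 0 0 0;-0.68 -0.03 0 0 0 0;-0.8 -0.03 0 0 0 0;-0.88 -0.03 0 0 0 0;-0.91 -0.03 0 0 0 0;-0.91 -0.03 0 0 0 0'
python3 - <<'E'
from h import *
P=cam("wrist");a=snapshot("wrist");o=get_obs()["tool_pos"];print(o,shift(np.array([.505,-.065,.131])-o))
cv2.imwrite("pics/w10.png",a[:,:,::-1])
for n in("tray_floor","cup1"):
  for r in landmark_of("wrist",n)[:4]: print(n,round(r["p"],2),np.round(r["uv"]),onz(ray("wrist",r["uv"],P),.122).round(3))
E
```

```text
tool_pos: [0.4972, -0.3379, 0.2756]
force: [-0.2, -0.4, -0.6]
opening: 0.0423
gripper_force: 30.0
clock: 28.35
tool_pos: [0.5048, -0.0623, 0.2702]
orientation: [179.9, 0.0, -90.0]
force: [0.0, -1.1, -0.3]
opening: 0.0424
gripper_force: 30.0
[ 0.50490502 -0.06340376  0.27031265] [ 0.0053 -0.0011  0.4644  0.      0.      0.    ]
tray_floor 0.92 [225. 216.] [ 0.533 -0.016  0.122]
cup1 0.78 [249. 222.] [ 0.504 -0.009  0.122]
cup1 0.4 [195. 190.] [ 0.567 -0.049  0.122]
```

View pics/w10.png

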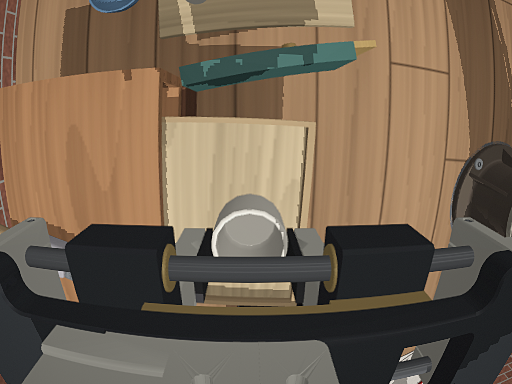

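The cup is held upright at (250,240) over the bare tray floor. Setting it down, then back to the other cup.

```bash
python3 -m inch '0.003 0 0.12 0 0 0;0.003 0 0.24 0 0 0;0.003 0 0.34 0 0 0;0.003 0 0.4 0 0 0;0.003 0 0.43 0 0 0;0.003 0 0.45 0 0 0;0.003 0 0.46 0 0 0;0.003 0 0.464 0 0 0;0.003 0 0.464 0 0 0' |grep -E "pos|force"
python3 -m inch '0 0 0 0 0 0;0 0 0 0 0 0;0 0 0 0 0 0;0 0 0 0 0 0;0 0 0 0 0 0' -0.4 |grep -E "pos|force|open"
python3 -m inch '0 0 -0.06 0 0 0;0 0 -0.16 0 0 0;0 0 -0.28 0 0 0;0 0 -0.42 0 0 0;0 0 -0.48 0 0 0;0 0 -0.48 0 0 0' |grep pos
python3 -m inch '0.88 -0.26 0 0 0 0;0.88 -0.26 0 0 0 0;0.88 -0.26 0 0 0 0;0.88 -0.26 0 0 0 0;0.88 -0.26 0 0 0 0;0.88 -0.26 0 0 0 0;0.88 -0.26 0 0 0 0;0.88 -0.26 0 0 0 0;0.88 -0.26 0 0 0 0'
python3 - <<'E'
from h import *
P=cam("wrist");S=cam("scene");a=snapshot("wrist");b=snapshot("scene")
cv2.imwrite("pics/m11.png",np.vstack([a,b])[:,:,::-1])
rs=[m for m in cut_out("wrist","cup1") if m["p"]>.3]
for m in rs: print(round(m["p"],2),m["rect"])
for c in("wrist","scene"):
  for r in landmark_of(c,"cup1")[:4]: print(c,round(r["p"],2),np.round(r["uv"],1),onz(ray(c,r["uv"],P if c=="wrist" else S),.012).round(3),onz(ray(c,r["uv"],P if c=="wrist" else S),.122).round(3))
# rim by circle
g=cv2.cvtColor(a,cv2.COLOR_RGB2GRAY);h=cv2.HoughCircles(cv2.medianBlur(g[90:225,100:400],3),cv2.HOUGH_GRADIENT,1,20,param1=120,param2=18,minRadius=11,maxRadius=19)
if h is not None:
  for x,y,r in h[0][:5]: print("circ",x+100,y+90,r,onz(ray("wrist",(x+100,y+90),P),.054).round(4))
print(get_obs()["tool_pos"])
E
```

```text
tool_pos: [0.5061, -0.0652, 0.133]
force: [-0.3, 0.3, -1.1]
gripper_force: 30.0
tool_pos: [0.5056, -0.065, 0.1325]
force: [-0.9, -0.1, 0.2]
opening: 0.0603
gripper_force: 0.0
tool_pos: [0.5079, -0.0651, 0.2818]
clock: 30.92
tool_pos: [0.5824, -0.3307, 0.2743]
orientation: [179.9, 0.0, -90.3]
force: [-0.6, 0.4, -1.3]
opening: 0.0614
gripper_force: 0.0
0.62 [229.5, 152.0, 33.4, 29.5]
wrist 0.96 [244.7 162.1] [ 0.588 -0.331  0.012] [ 0.587 -0.349  0.122]
scene 0.74 [206.  199.3] [ 0.423 -0.045  0.012] [ 0.512 -0.071  0.122]
scene 0.67 [137.7 266.4] [ 0.591 -0.336  0.012] [ 0.665 -0.337  0.122]
circ 249.5 168.5 14.9 [ 0.5811 -0.3286  0.054 ]
[ 0.58285948 -0.32822625  0.27675248]
```

```bash
python3 -m inch '0 -0.005 0.14 0 0 0;0 -0.005 0.28 0 0 0;0 -0.005 0.42 0 0 0;0 -0.005 0.56 0 0 0;0 -0.005 0.68 0 0 0;0 -0.005 0.76 0 0 0;0 -0.005 0.82 0 0 0;0 -0.005 0.85 0 0 0;0 -0.005 0.85 0 0 0;0 -0.005 0.85 0 0 0' |grep -E "pos|force"
python3 -m inch '0 0 0 0 0 0;0 0 0 0 0 0;0 0 0 0 0 0;0 0 0 0 0 0;0 0 0 0 0 0;0 0 0 0 0 0;0 0 0 0 0 0' 1 |grep -E "pos|force|open"
```

```text
tool_pos: [0.5849, -0.329, 0.0221]
force: [-0.1, -0.5, -0.5]
gripper_force: 0.0
tool_pos: [0.5849, -0.3295, 0.0226]
force: [-1.0, 2.1, 6.9]
opening: 0.0422
gripper_force: 30.0
```

```bash
python3 -m inch '0 0 -0.06 0 0 0;0 0 -0.16 0 0 0;0 0 -0.28 0 0 0;0 0 -0.42 0 0 0;0 0 -0.56 0 0 0;0 0 -0.7 0 0 0;0 0 -0.8 0 0 0;0 0 -0.84 0 0 0;0 0 -0.84 0 0 0' |grep -E "pos|force|open"
python3 -m inch '-0.08 0.03 0 0 0 0;-0.2 0.06 0 0 0 0;-0.32 0.12 0 0 0 0;-0.44 0.18 0 0 0 0;-0.54 0.24 0 0 0 0;-0.6 0.267 0 0 0 0;-0.63 0.267 0 0 0 0;-0.63 0.267 0 0 0 0' |grep -E "pos|force|open"
python3 -m inch '-0.1 0 0 0 0 0;-0.22 0 0 0 0 0;-0.34 0 0 0 0 0;-0.46 0 0 0 0 0;-0.56 0 0 0 0 0;-0.6 0 0 0 0 0;-0.6 0 0 0 0 0;-0.6 0 0 0 0 0' |grep -E "pos|force|open"
python3 - <<'E'
from h import *
o=get_obs()["tool_pos"];print(o,shift(np.array([.505,.04,.133])-o))
E
```

```text
tool_pos: [0.5857, -0.33, 0.2779]
force: [-0.7, -0.3, -0.6]
opening: 0.0424
gripper_force: 30.0
tool_pos: [0.504, -0.1385, 0.2727]
force: [-0.2, -0.4, -1.3]
opening: 0.0422
gripper_force: 30.0
tool_pos: [0.5053, 0.0398, 0.2723]
force: [-0.2, -0.7, -1.2]
opening: 0.0423
gripper_force: 30.0
[0.50525661 0.03981843 0.27226551] [-1.000e-03  1.000e-04  4.642e-01  0.000e+00  0.000e+00  0.000e+00]
```

```bash
python3 -m inch '0 0 0.12 0 0 0;0 0 0.24 0 0 0;0 0 0.34 0 0 0;0 0 0.4 0 0 0;0 0 0.43 0 0 0;0 0 0.45 0 0 0;0 0 0.46 0 0 0;0 0 0.463 0 0 0;0 0 0.463 0 0 0' |grep -E "pos|force"
python3 -m inch '0 0 0 0 0 0;0 0 0 0 0 0;0 0 0 0 0 0;0 0 0 0 0 0;0 0 0 0 0 0' -0.4 |grep -E "pos|force|open"
python3 -m inch '0 0 -0.06 0 0 0;0 0 -0.16 0 0 0;0 0 -0.28 0 0 0;0 0 -0.42 0 0 0;0 0 -0.5 0 0 0;0 0 -0.5 0 0 0' |grep pos
python3 -m inch '0.18 0.35 0 0 0 0.35;0.18 0.35 0 0 0 0.35;0.18 0.35 0 0 0 0.35;0.18 0.35 0 0 0 0.35;0.18 0.35 0 0 0 0.35;0.18 0.35 0 0 0 0.35;0.18 0.35 0 0 0 0.35;0.18 0.35 0 0 0 0.35;0.18 0.35 0 0 0 0.35;0.18 0.35 0 0 0 0.35' 1 | grep pos
python3 -m inch '0 0 0 0 0 0.15;0 0 0 0 0 0.15;0 0 0 0 0 0.15;0 0 0 0 0 0.15;0 0 0 0 0 0.15'
python3 - <<'E'
from h import *
P=cam("wrist");a=snapshot("wrist");b=snapshot("scene");S=cam("scene")
cv2.imwrite("pics/m12.png",np.hstack([a[60:,100:],b[100:300,50:350].repeat(1,0)[:, :].__class__(0) if 0 else cv2.resize(b[120:270,150:350],(388,324))])[:,:,::-1])
for c in("wrist","scene"):
 for n,z in(("cup1",.122),("tray_floor",.122),("lump1",.015)):
  for r in landmark_of(c,n)[:4]:
   if r["p"]>.35: print(c,n,round(r["p"],2),np.round(r["uv"],1),onz(ray(c,r["uv"],P if c=="wrist" else S),z).round(3))
o=get_obs()["tool_pos"];print(o,shift(np.array([.405,-.015,.122])-o))
E
```

```text
tool_pos: [0.5057, 0.0399, 0.1351]
force: [-0.5, 0.1, -1.0]
gripper_force: 30.0
tool_pos: [0.5052, 0.0401, 0.1346]
force: [-0.1, -0.9, -0.2]
opening: 0.0608
gripper_force: 0.0
tool_pos: [0.5078, 0.0404, 0.2908]
tool_pos: [0.3998, -0.0138, 0.2843]
clock: 37.58
tool_pos: [0.3998, -0.0138, 0.2842]
orientation: [180.0, 0.0, 179.8]
force: [-0.3, -0.1, -0.2]
opening: 0.0006
gripper_force: 0.0
wrist lump1 0.59 [439.3 206.2] [0.475 0.341 0.015]
wrist lump1 0.55 [443.  195.4] [0.454 0.346 0.015]
scene cup1 0.68 [257.2 233.4] [0.699 0.023 0.122]
scene cup1 0.59 [241.4 188.6] [0.516 0.05  0.122]
scene cup1 0.53 [206.7 198.2] [ 0.508 -0.067  0.122]
scene tray_floor 0.85 [219.4 200.8] [ 0.535 -0.034  0.122]
scene tray_floor 0.63 [149.5 171.8] [ 0.323 -0.201  0.122]
scene lump1 0.58 [312.4 171.9] [0.462 0.357 0.015]
[ 0.39988685 -0.01386062  0.28425534] [-0.017  -0.0038  0.5409  0.      0.      0.    ]
```

View pics/m12.png

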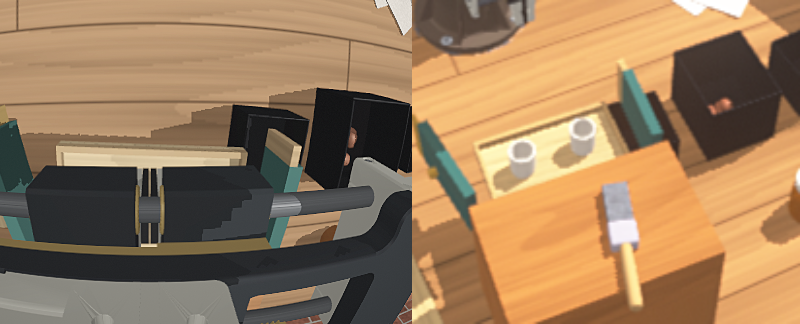

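Right half of the montage: both cups stand upright on the tray at (522,158) and (583,137), lumps are in the large bin at (720,105), and the tray is clear. Now tilting the closed gripper and pushing the tray in.

```bash
python3 - <<'E'
from h import *
P=cam("wrist")
for uv in((157,206),(345,208)): print(onz(ray("wrist",uv,P),.134).round(3))
E
python3 -m inch '-0.02 0 0 0 -0.04 0;-0.02 0 0 0 -0.08 0;-0.02 0 0 0 -0.111 0;-0.02 0 0 0 -0.111 0;-0.02 0 0 0 -0.111 0'
python3 - <<'E'
from h import *
o=get_obs()["tool_pos"];print(o,shift(np.array([.405,-.015,.121])-o),shift([.1,0,0]))
E
```

```text
[ 0.434 -0.126  0.134]
[0.436 0.104 0.134]
clock: 38.4
tool_pos: [0.404, -0.0143, 0.2838]
orientation: [179.9, 20.1, -179.9]
force: [-0.6, 0.1, 0.4]
opening: 0.0003
gripper_force: 0.0
[ 0.4039544  -0.01427628  0.28384345] [ 0.1833 -0.003   0.5109  0.      0.      0.    ] [-0.313  -0.0007  0.1146  0.      0.      0.    ]
```

```bash
python3 -m inch '0.04 0 0.12 0 0 0;0.09 0 0.25 0 0 0;0.13 0 0.37 0 0 0;0.165 -0.002 0.46 0 0 0;0.182 -0.003 0.51 0 0 0;0.182 -0.003 0.51 0 0 0'
python3 -m inch '-0.02 0 0.007 0 0 0;-0.045 0 0.016 0 0 0;-0.07 0 0.026 0 0 0;-0.095 0 0.035 0 0 0;-0.12 0 0.044 0 0 0;-0.145 0 0.053 0 0 0;-0.17 0 0.062 0 0 0;-0.195 0 0.071 0 0 0;-0.22 0 0.081 0 0 0;-0.245 0 0.09 0 0 0'
```

```text
clock: 38.9
tool_pos: [0.415, -0.0173, 0.1308]
orientation: [179.7, 18.8, 179.9]
force: [-0.5, -0.0, 0.2]
opening: 0.0001
gripper_force: 0.0
clock: 39.73
tool_pos: [0.4931, -0.0171, 0.1304]
orientation: [179.6, 19.0, 179.9]
force: [-0.5, 0.1, 0.3]
opening: 0.0004
gripper_force: 0.0
```

```bash
python3 - <<'E'
from h import *
P=cam("wrist");S=cam("scene");b=snapshot("scene");d=snapshot("side")
cv2.imwrite("pics/m13.png",np.hstack([cv2.resize(b[120:270,150:350],(400,300)),cv2.resize(d[110:230,220:380],(400,300))])[:,:,::-1])
for c in("scene","side"):
 for n,z in(("cup1",.122),("tray_floor",.122)):
  for r in landmark_of(c,n)[:4]:
   if r["p"]>.35: print(c,n,round(r["p"],2),np.round(r["uv"],1),onz(ray(c,r["uv"]),z).round(3))
E
```

```text
scene cup1 0.69 [206.7 198.1] [ 0.508 -0.067  0.122]
scene cup1 0.49 [239.2 190. ] [0.519 0.041 0.122]
scene tray_floor 0.58 [223.7 197.8] [ 0.529 -0.017  0.122]
side cup1 0.56 [280.8 166.8] [ 0.503 -0.062  0.122]
side cup1 0.52 [279.5 292.5] [0.481 0.387 0.122]
side cup1 0.5 [277.5 188.5] [0.507 0.038 0.122]
side tray_floor 0.96 [269.5 174.5] [ 0.535 -0.022  0.122]
```

View pics/m13.png

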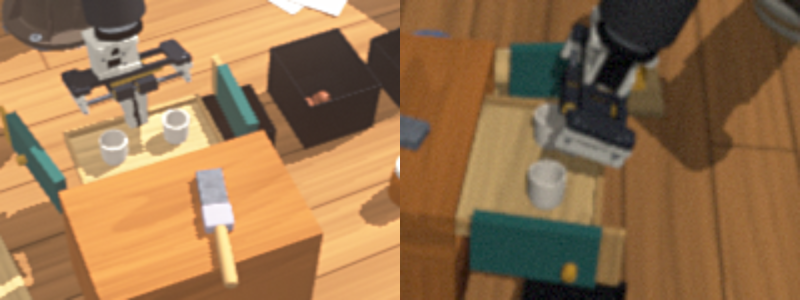

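The picture shows the fingertip slid over the lip and stands between the cups, at (135,115) in the left half. Tray and cups have not moved. The tilted pose was short of reach there and stopped at z 0.131. I'll back out and push with the tool upright and lower, tilting only for the last part.

```bash
python3 -m inch '-0.04 0 -0.11 0 0 0;-0.08 0 -0.23 0 0 0;-0.12 0 -0.34 0 0 0;-0.16 0 -0.46 0 0 0;-0.1 0 -0.48 0 0 0;0.02 0 -0.53 0 0 0;0.1 0 -0.56 0 0 0;0.1 0 -0.56 0 0 0' | grep -E "pos|ori"
python3 -m inch '0 0 0 0 0.035 0;0 0 0 0 0.07 0;0 0 0 0 0.106 0;0 0 0 0 0.106 0;0 0 0 0 0.106 0'
python3 - <<'E'
from h import *
o=get_obs();print(o["joint_pos"].round(1),shift(np.array([.405,-.014,.116])-o["tool_pos"]))
E
```

```text
tool_pos: [0.4056, -0.0191, 0.2799]
orientation: [179.4, 19.1, 179.9]
clock: 41.12
tool_pos: [0.4104, -0.0181, 0.2777]
orientation: [179.7, -0.3, 179.9]
force: [-0.7, 0.5, 0.1]
opening: 0.0005
gripper_force: 0.0
[  24.8   -8.   -21.9   -0.4  -76.3 -114.8] [0.0148 0.0109 0.5393 0.     0.     0.    ]
```

```bash
python3 -m inch '0.02 0.01 0.12 0 0 0;0.02 0.01 0.25 0 0 0;0.02 0.01 0.37 0 0 0;0.02 0.01 0.46 0 0 0;0.02 0.01 0.52 0 0 0;0.02 0.01 0.54 0 0 0;0.02 0.01 0.54 0 0 0'
python3 -c "
from h import *
o=get_obs();print(o['joint_pos'].round(1),shift(np.array([.54,-.014,.116])-o['tool_pos']))"
```

```text
clock: 41.7
tool_pos: [0.4017, -0.0144, 0.1171]
orientation: [179.6, -0.1, -179.9]
force: [0.0, -1.1, 0.1]
opening: 0.0005
gripper_force: 0.0
[  26.    -1.5  -38.3   -0.5  -53.2 -115.7] [-0.461   0.0009  0.0026  0.      0.      0.    ]
```

Good height this time. Pushing gently to x ≈ 0.535.

```bash
python3 -m inch '-0.02 0 0 0 0 0;-0.04 0 0 0 0 0;-0.06 0 0 0 0 0;-0.08 0 0 0 0 0;-0.1 0 0 0 0 0;-0.115 0 0 0 0 0;-0.13 0 0 0 0 0;-0.15 0 0 0 0 0;-0.17 0 0 0 0 0;-0.19 0 0 0 0 0' |grep -E "pos|force"
python3 -m inch '-0.025 0 0 0 0 0;-0.05 0 0 0 0 0;-0.075 0 0 0 0 0;-0.1 0 0 0 0 0;-0.125 0 0 0 0 0;-0.15 0 0 0 0 0;-0.175 0 0 0 0 0;-0.2 0 0 0 0 0;-0.225 0 0 0 0 0;-0.25 0 0 0 0 0' |grep -E "pos|force"
python3 - <<'E'
from h import *
S=cam("scene");b=snapshot("scene");snapshot("side")
for c in("scene","side"):
 for n,z in(("cup1",.122),("tray_floor",.122)):
  for r in landmark_of(c,n)[:4]:
   if r["p"]>.35: print(c,n,round(r["p"],2),np.round(r["uv"],1),onz(ray(c,r["uv"]),z).round(3))
o=get_obs();print(o["tool_pos"])
E
```

```text
tool_pos: [0.4606, -0.014, 0.1175]
force: [-0.8, -0.2, -0.6]
gripper_force: 0.0
tool_pos: [0.5357, -0.014, 0.1174]
force: [0.1, -0.2, 0.4]
gripper_force: 0.0
scene cup1 0.39 [207.3 195.5] [ 0.498 -0.062  0.122]
scene cup1 0.38 [240.2 192. ] [0.528 0.041 0.122]
scene tray_floor 0.88 [223.8 197.2] [ 0.527 -0.016  0.122]
side cup1 0.83 [277.3 187.5] [0.508 0.034 0.122]
side cup1 0.39 [284.8 168. ] [ 0.49  -0.058  0.122]
side tray_floor 0.57 [270.5 177. ] [ 0.531 -0.01   0.122]
[ 0.53460333 -0.01402486  0.1174028 ]
```

No contact again, so the fingertip must be higher than reported, or the tray has moved unseen. I'll use the last picture carefully, with the projected TCP marked.

```bash
python3 - <<'E'
from h import *
t=get_obs()["tool_pos"];out=[]
for c,(u0,v0,w,h) in(("scene",(150,120,160,120)),("side",(210,100,160,120)),("wrist",(100,84,400,300))):
  a=snapshot(c)[:,:,::-1].copy();P=cam(c)
  z=400/w;k=cv2.resize(a[v0:v0+h,u0:u0+w],(400,300),interpolation=cv2.INTER_CUBIC)
  for dz,col in((0,(0,0,255)),(.03,(0,255,0)),(.066,(255,0,0))):
    p=(proj(c,t+[0,0,dz],P)-[u0,v0])*z;print(c,dz,p.round());cv2.drawMarker(k,tuple(int(x) for x in p),col,cv2.MARKER_TILTED_CROSS,8,1)
  for y,col in((-.13,0),(.105,0)):
    p=(proj(c,[.435 if y>0 else .43,y,.134],P)-[u0,v0])*z;cv2.drawMarker(k,tuple(int(x) for x in p),(255,255,0),cv2.MARKER_CROSS,8,1)
  out.append(k)
cv2.imwrite("pics/m14.png",np.vstack([np.hstack(out[:2]),np.hstack([out[2],np.zeros_like(out[2])])]))
E
```

```text
scene 0 [188. 199.]
scene 0.03 [187. 184.]
scene 0.066 [186. 165.]
side 0 [149. 193.]
side 0.03 [150. 175.]
side 0.066 [151. 151.]
wrist 0 [148. 143.]
wrist 0.03 [148. 162.]
wrist 0.066 [149. 194.]
```

View pics/m14.png

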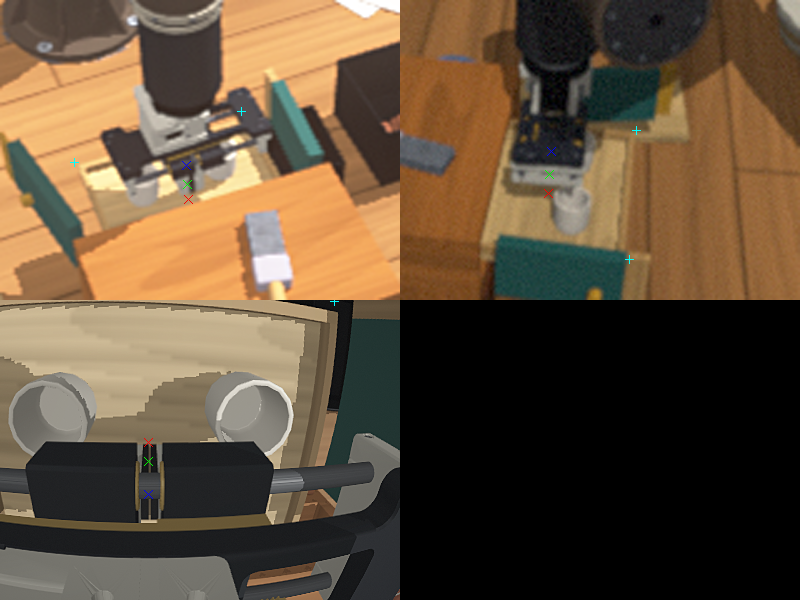

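The tray is unmoved and both cups stand. In the scene crop the real fingertip ends about 10–15 mm above the projected TCP (red cross at (188,199)). Together with the cup grasp, the fingers seem to end about 25 mm short of the reported TCP. I'll back out and push from 25 mm lower.

```bash
python3 -m inch '0 0 -0.13 0 0 0;0 0 -0.26 0 0 0;0 0 -0.39 0 0 0;0 0 -0.48 0 0 0;0.12 0 -0.48 0 0 0;0.24 0 -0.48 0 0 0;0.36 0 -0.48 0 0 0;0.445 0 -0.48 0 0 0;0.445 0 -0.48 0 0 0' |grep -E "pos|force"
python3 -m inch '0 0 0.13 0 0 0;0 0 0.26 0 0 0;0 0 0.39 0 0 0;0 0 0.48 0 0 0;0 0 0.54 0 0 0;0 0 0.567 0 0 0;0 0 0.567 0 0 0'
python3 -m inch '-0.02 0 0 0 0 0;-0.04 0 0 0 0 0;-0.06 0 0 0 0 0;-0.08 0 0 0 0 0;-0.1 0 0 0 0 0;-0.115 0 0 0 0 0;-0.13 0 0 0 0 0;-0.14 0 0 0 0 0;-0.15 0 0 0 0 0;-0.16 0 0 0 0 0' |grep -E "pos|force"
python3 - <<'E'
from h import *
for c in("scene","side"):
 snapshot(c)
 for n,z in(("cup1",.122),("tray_floor",.122)):
  for r in landmark_of(c,n)[:4]:
   if r["p"]>.35: print(c,n,round(r["p"],2),np.round(r["uv"],1),onz(ray(c,r["uv"]),z).round(3))
o=get_obs();print(o["tool_pos"],o["force"])
E
```

```text
tool_pos: [0.3977, -0.0156, 0.2624]
force: [-0.8, -0.8, -0.6]
gripper_force: 0.0
clock: 45.15
tool_pos: [0.4005, -0.0142, 0.0902]
orientation: [179.7, -0.2, -180.0]
force: [-0.7, -0.7, 0.4]
opening: 0.0008
gripper_force: 0.0
tool_pos: [0.4493, -0.014, 0.0913]
force: [-1.3, -1.3, 0.0]
gripper_force: 0.8
scene cup1 0.54 [239.1 197.6] [0.548 0.028 0.122]
scene cup1 0.46 [210.  202.7] [ 0.53  -0.064  0.122]
scene tray_floor 0.66 [225.  205.4] [ 0.559 -0.025  0.122]
scene tray_floor 0.42 [310.8 171.8] [0.542 0.294 0.122]
side cup1 0.72 [271.9 189.5] [0.523 0.044 0.122]
side cup1 0.55 [274.6 167. ] [ 0.522 -0.059  0.122]
side tray_floor 0.91 [259.4 177.6] [ 0.565 -0.004  0.122]
side tray_floor 0.41 [308.8 206.9] [0.415 0.103 0.122]
[ 0.44971532 -0.01363415  0.09160559] [-0.5479819   0.05899388  0.14881437]
```

Now the tray moves and the cups ride along. Continuing upright to x ≈ 0.542, short of the roof.

```bash
python3 -m inch '-0.015 0 0 0 0 0;-0.035 0 0 0 0 0;-0.055 0 0 0 0 0;-0.075 0 0 0 0 0;-0.095 0 0 0 0 0;-0.115 0 0 0 0 0;-0.135 0 0 0 0 0;-0.155 0 0 0 0 0;-0.165 0 0 0 0 0;-0.17 0 0 0 0 0' |grep -E "pos|force"
python3 -m inch '-0.015 0 0 0 0 0;-0.035 0 0 0 0 0;-0.055 0 0 0 0 0;-0.075 0 0 0 0 0;-0.095 0 0 0 0 0;-0.115 0 0 0 0 0;-0.125 0 0 0 0 0;-0.135 0 0 0 0 0;-0.138 0 0 0 0 0;-0.138 0 0 0 0 0' |grep -E "pos|force"
python3 -m inch '0.05 0 0 0 0 0;0.15 0 0 0 0 0;0.15 0 -0.1 0 0 0;0.15 0 -0.2 0 0 0;0.15 0 -0.2 0 0 0' | grep pos
python3 -m inch '0 0 0 0 -0.04 0;0 0 0 0 -0.08 0;0 0 0 0 -0.12 0;0 0 0 0 -0.16 0;0 0 0 0 -0.2 0;0 0 0 0 -0.24 0;0 0 0 0 -0.25 0;0 0 0 0 -0.25 0'
python3 - <<'E'
from h import *
o=get_obs();print(o["joint_pos"].round(1),shift(np.array([.545,-.014,.105])-o["tool_pos"]))
E
```

```text
tool_pos: [0.5011, -0.0137, 0.0913]
force: [-2.1, -0.8, -0.3]
gripper_force: 0.7
tool_pos: [0.5424, -0.0136, 0.0914]
force: [-0.2, -0.3, -0.3]
gripper_force: 0.0
tool_pos: [0.5002, -0.0136, 0.1572]
clock: 49.03
tool_pos: [0.5232, -0.0635, 0.2081]
orientation: [173.8, 38.9, 180.0]
force: [-0.0, -0.0, -0.4]
opening: 0.0002
gripper_force: 0.0
[  15.4  -15.5  -58.2   23.7   -8.8 -125.5] [0.1595 0.13   0.3291 0.     0.     0.    ]
```

The arm's joint 3 reached its limit at that tilt. I'll see how much tilt is reachable further forward.

```bash
cat >> h.py <<'E'
def to(p,tilt=0,yaw=180,off=0):
    """row to TCP p with the tool yawed and leaning fingers-forward by tilt; off: point behind TCP that goes to p"""
    o=get_obs();R=Ro.from_euler("xyz",o["orientation"],degrees=True)
    T=Ro.from_euler("z",yaw,degrees=True)*Ro.from_euler("x",180,degrees=True)*Ro.from_euler("y",-tilt,degrees=True)
    tp=np.array(p)+T.apply([0,0,off])
    return np.round(np.r_[R.inv().apply(tp-o["tool_pos"])/.3,(R.inv()*T).as_rotvec()/np.pi],4),T.apply([0,0,1]).round(2),tp.round(3)
E
python3 -c "
from h import *
print(to([.57,-.014,.17],35))"
```

```text
(array([-0.0415,  0.1427,  0.2135,  0.0346,  0.0217,  0.0011]), array([ 0.57,  0.  , -0.82]), array([ 0.57 , -0.014,  0.17 ]))
```

```bash
python3 -m inch '-0.01 0.05 0.07 0.01 0.007 0;-0.03 0.1 0.14 0.025 0.015 0;-0.041 0.143 0.213 0.035 0.022 0;-0.041 0.143 0.213 0.035 0.022 0;-0.041 0.143 0.213 0.035 0.022 0;-0.041 0.143 0.213 0.035 0.022 0'
python3 -c "
from h import *
print(get_obs()['joint_pos'].round(1),to([.57,-.014,.13],35))"
```

```text
clock: 49.53
tool_pos: [0.5752, -0.0178, 0.1855]
orientation: [179.7, 32.7, -179.8]
force: [-0.1, 0.4, -0.2]
opening: 0.0004
gripper_force: 0.0
[  16.1   -6.5  -58.2   51.7  -10.4 -154.6] (array([ 0.1144,  0.012 ,  0.1464,  0.0025, -0.0128,  0.0009]), array([ 0.57,  0.  , -0.82]), array([ 0.57 , -0.014,  0.13 ]))
```

```bash
python3 - <<'E'
from h import *
for c in("scene","side"):
 snapshot(c)
 for n,z in(("cup1",.122),("tray_floor",.122)):
  for r in landmark_of(c,n)[:3]:
   if r["p"]>.35: print(c,n,round(r["p"],2),np.round(r["uv"],1),onz(ray(c,r["uv"]),z).round(3))
print(get_obs()["joint_pos"].round(1),to([.52,-.014,.16],24,off=.025),to([.52,-.014,.122],24,off=.025))
E
```

```text
[  16.1   -6.6  -58.2   51.7  -10.4 -154.7] (array([0.2157, 0.013 , 0.0568, 0.0024, 0.0488, 0.001 ]), array([ 0.41,  0.  , -0.91]), array([ 0.53 , -0.014,  0.137])) (array([0.2843, 0.0123, 0.1633, 0.0024, 0.0488, 0.001 ]), array([ 0.41,  0.  , -0.91]), array([ 0.53 , -0.014,  0.099]))
```

```bash
python3 -m inch '0.08 0.005 0.02 0 0.02 0;0.16 0.01 0.04 0 0.04 0;0.216 0.013 0.057 0.002 0.049 0;0.24 0.013 0.09 0.002 0.049 0;0.265 0.013 0.13 0.002 0.049 0;0.284 0.012 0.163 0.002 0.049 0;0.284 0.012 0.163 0.002 0.049 0;0.284 0.012 0.163 0.002 0.049 0'
python3 -c "
from h import *
print(get_obs()['joint_pos'].round(1),to([.52,-.014,.122],24,off=.025))"
```

```text
clock: 50.5
tool_pos: [0.5313, -0.0161, 0.1022]
orientation: [179.9, 23.3, -179.8]
force: [0.5, -0.0, -0.3]
opening: 0.0005
gripper_force: 0.0
[  21.5   -0.9  -58.2   37.6  -13.5 -146.5] (array([ 0.0075,  0.0071,  0.0076,  0.0008, -0.0037,  0.0009]), array([ 0.41,  0.  , -0.91]), array([ 0.53 , -0.014,  0.099]))
```

Tilt of 23° is reachable here, with more further forward. Continuing the push while tilting further.

```bash
python3 -c "
from h import *
print(to([.555,-.014,.119],28,off=.025))"
```

```text
(array([-0.1015,  0.0067,  0.0628,  0.0009, -0.0259,  0.0009]), array([ 0.47,  0.  , -0.88]), array([ 0.567, -0.014,  0.097]))
```

```bash
python3 -m inch '-0.015 0.001 0.009 0 -0.004 0;-0.03 0.002 0.018 0 -0.008 0;-0.045 0.003 0.027 0 -0.012 0;-0.06 0.004 0.037 0 -0.016 0;-0.075 0.005 0.046 0 -0.02 0;-0.09 0.006 0.056 0 -0.024 0;-0.101 0.007 0.063 0.001 -0.026 0.001;-0.101 0.007 0.063 0.001 -0.026 0.001'
python3 -c "
from h import *
print(get_obs()['joint_pos'].round(1));print(to([.572,-.014,.119],31,off=.025));print(to([.582,-.014,.119],33,off=.025))"
```

```text
clock: 51.17
tool_pos: [0.5734, -0.0167, 0.1153]
orientation: [179.3, 26.4, -180.0]
force: [-1.2, -0.5, -0.2]
opening: 0.0001
gripper_force: 0.0
[  15.     1.   -58.2   50.2   -7.7 -153.4]
(array([-0.008 ,  0.0081,  0.0699,  0.0039, -0.0255, -0.0001]), array([ 0.52,  0.  , -0.86]), array([ 0.585, -0.014,  0.098]))
(array([-0.0408,  0.0079,  0.0845,  0.0039, -0.0366, -0.0002]), array([ 0.54,  0.  , -0.84]), array([ 0.596, -0.014,  0.098]))
```

```bash
python3 -c "
from h import *
print(to([.525,-.014,.15],22,off=.025));print(to([.525,-.014,.12],22,off=.025))"
```

```text
(array([ 0.0994,  0.0101, -0.0923,  0.0039,  0.0245,  0.0002]), array([ 0.37,  0.  , -0.93]), array([ 0.534, -0.014,  0.127]))
(array([ 0.1439,  0.009 , -0.0027,  0.0039,  0.0245,  0.0002]), array([ 0.37,  0.  , -0.93]), array([ 0.534, -0.014,  0.097]))
```

```bash
python3 -m inch '0 0 -0.1 0 0 0;0.05 0.005 -0.1 0 0.012 0;0.099 0.01 -0.092 0.004 0.024 0;0.099 0.01 -0.092 0.004 0.024 0;0.144 0.009 -0.003 0.004 0.024 0;0.144 0.009 -0.003 0.004 0.024 0;0.144 0.009 -0.003 0.004 0.024 0'
python3 - <<'E'
from h import *
print(get_obs()["joint_pos"].round(1))
print(to([.575,-.014,.119],22,off=.025));
S={}
for c in("scene","side"):
 a=snapshot(c);cv2.imwrite(f"pics/{c}_x.png",a[:,:,::-1])
 for n,z in(("cup1",.122),("tray_floor",.122)):
  for r in landmark_of(c,n)[:3]:
   if r["p"]>.3: print(c,n,round(r["p"],2),np.round(r["uv"],1),onz(ray(c,r["uv"]),z).round(3))
 for r in cut_out(c,"tray")[:1]:
  ys,xs=np.nonzero(r["pixels"]);g=np.array([onz(ray(c,(x,y)),.134) for x,y in zip(xs,ys)]);print(c,"tray",round(r["p"],2),r["rect"],np.percentile(g[:,0],[1,3,50]).round(3))
E
```

```text
clock: 51.75
tool_pos: [0.5323, -0.015, 0.0949]
orientation: [-179.9, 21.9, -179.9]
force: [-0.7, 0.0, 0.3]
opening: 0.0005
gripper_force: 0.0
[  22.7    0.5  -56.3   33.2  -15.4 -143.4]
(array([-0.1621,  0.0033,  0.0617, -0.0006, -0.0008,  0.0005]), array([ 0.37,  0.  , -0.93]), array([ 0.584, -0.014,  0.096]))
side tray 0.56 [243.1, 152.5, 26.6, 53.3] [0.551 0.553 0.579]
```

The tray front is at x ≈ 0.552 and has not been crossed. The roof limits how far I can follow it, so I'll give it a brisk short push and let it coast the last bit.

```bash
cat > t.py <<'E'
from h import *
print(get_obs()["joint_pos"].round(1))
for c in("scene","side"):
 a=snapshot(c);cv2.imwrite(f"pics/{c}_x.png",a[:,:,::-1])
 for n,z in(("cup1",.122),("tray_floor",.122)):
  for r in landmark_of(c,n)[:3]:
   if r["p"]>.3: print(c,n,round(r["p"],2),np.round(r["uv"],1),onz(ray(c,r["uv"]),z).round(3))
 for r in cut_out(c,"tray")[:1]:
  ys,xs=np.nonzero(r["pixels"]);g=np.array([onz(ray(c,(x,y)),.134) for x,y in zip(xs,ys)]);print(c,"tray",round(r["p"],2),r["rect"],np.percentile(g[:,0],[1,3,50]).round(3))
E
python3 -m inch '-0.046 0.003 0.019 0 0 0;-0.114 0.003 0.046 0 0 0;-0.114 0.003 0.046 0 0 0;-0.114 0.003 0.046 0 0 0'
python3 -m inch '0.1 0 -0.05 0 0 0;0.114 0 -0.046 0 0 0;0.114 0 -0.046 0 0 0'|grep -E "pos|force|ori"; python3 t.py
```

```text
clock: 52.48
tool_pos: [0.572, -0.0122, 0.0966]
orientation: [180.0, 22.1, -180.0]
force: [-0.8, 0.0, 0.2]
opening: 0.0006
gripper_force: 0.0
tool_pos: [0.5317, -0.0132, 0.0959]
orientation: [-180.0, 22.0, -179.9]
force: [0.1, 0.4, -0.3]
gripper_force: 0.0
[  22.9    0.2  -56.5   33.5  -15.3 -143.9]
side tray 0.88 [242.8, 151.4, 17.9, 51.9] [0.58  0.581 0.592]
```

```bash
python3 -m inch '-0.03 0 0.012 0 0 0;-0.06 0 0.025 0 0 0;-0.08 0 0.032 0 0 0;-0.08 0 0.032 0 0 0' |grep -E "pos"; python3 -c "
from h import *
print(get_obs()['joint_pos'].round(1));print(to([.557,-.014,.119],27,off=.025))"
```

```text
tool_pos: [0.5622, -0.012, 0.0967]
[  21.9    3.2  -52.7   31.2  -15.6 -140.6]
(array([-0.019 , -0.0067,  0.0076,  0.0002, -0.0273,  0.0003]), array([ 0.45,  0.  , -0.89]), array([ 0.568, -0.014,  0.097]))
```

```bash
python3 -m inch '-0.007 -0.002 0.003 0 -0.01 0;-0.014 -0.005 0.006 0 -0.02 0;-0.019 -0.007 0.008 0 -0.025 0;-0.019 -0.007 0.008 0 -0.025 0' |grep -E "pos|ori|force"; python3 -c "
from h import *
print(get_obs()['joint_pos'].round(1));print(to([.567,-.014,.119],28.5,off=.025));print(to([.572,-.014,.119],28.5,off=.025));print(to([.577,-.014,.119],28.5,off=.025))"
```

```text
tool_pos: [0.57, -0.0179, 0.1072]
orientation: [179.6, 25.5, -180.0]
force: [-0.4, -1.3, -0.2]
gripper_force: 0.0
[  15.4    1.7  -58.2   49.4   -8.2 -153. ]
(array([-0.0124,  0.0126,  0.0435,  0.0022, -0.0167, -0.    ]), array([ 0.48,  0.  , -0.88]), array([ 0.579, -0.014,  0.097]))
(array([-0.0275,  0.0125,  0.0507,  0.0022, -0.0167, -0.    ]), array([ 0.48,  0.  , -0.88]), array([ 0.584, -0.014,  0.097]))
(array([-0.0425,  0.0125,  0.0579,  0.0022, -0.0167, -0.    ]), array([ 0.48,  0.  , -0.88]), array([ 0.589, -0.014,  0.097]))
```

```bash
python3 -c "
from h import *
print(to([.562,-.014,.119],24,off=.025))"
```

```text
(array([0.0092, 0.0126, 0.0364, 0.0022, 0.0083, 0.    ]), array([ 0.41,  0.  , -0.91]), array([ 0.572, -0.014,  0.096]))
```

```bash
python3 -m inch '0.009 0.006 0.015 0.001 0.004 0;0.009 0.013 0.03 0.002 0.008 0;0.009 0.013 0.036 0.002 0.008 0;0.009 0.013 0.036 0.002 0.008 0' |grep -E "pos|ori|force"; python3 -m inch '-0.012 0 0.006 0 0 0;-0.018 0 0.009 0 0 0;-0.018 0 0.009 0 0 0;-0.018 0 0.009 0 0 0' |grep -E "pos|ori|force";python3 -m inch '-0.009 0 0.004 0 0 0;-0.009 0 0.004 0 0 0;-0.009 0 0.004 0 0 0;-0.009 0 0.004 0 0 0' |grep -E "pos|ori|force"; python3 t.py
```

```text
tool_pos: [0.5714, -0.0127, 0.0949]
orientation: [180.0, 23.9, -179.9]
force: [-0.1, -1.2, 0.2]
gripper_force: 0.0
tool_pos: [0.5782, -0.0126, 0.0958]
orientation: [180.0, 24.0, -179.9]
force: [-1.2, 0.6, -0.4]
gripper_force: 0.0
tool_pos: [0.5811, -0.0126, 0.0958]
orientation: [179.9, 24.0, -179.9]
force: [-1.2, -0.1, -0.2]
gripper_force: 0.0
[  17.2    4.3  -55.7   44.9   -9.7 -150.2]
side tray 0.59 [242.0, 153.9, 16.2, 51.0] [0.582 0.583 0.593]
```

```bash
python3 -m inch '-0.009 0 0.004 0 0 0;-0.009 0 0.004 0 0 0;-0.009 0 0.004 0 0 0' |grep -E "pos|force";python3 -m inch '-0.009 0 0.004 0 0 0;-0.009 0 0.004 0 0 0;-0.009 0 0.004 0 0 0' |grep -E "pos|force"; python3 t.py
```

```text
tool_pos: [0.5843, -0.0125, 0.0959]
force: [0.0, -0.5, -0.1]
gripper_force: 0.0
tool_pos: [0.5873, -0.0124, 0.0958]
force: [-0.3, 0.0, -0.5]
gripper_force: 0.0
[  17.3    4.8  -54.8   43.9  -10.  -149.3]
side cup1 0.48 [289.3 304.4] [0.457 0.415 0.122]
side tray 0.72 [241.7, 152.5, 14.4, 51.1] [0.585 0.586 0.595]
```

```bash
python3 -m inch '-0.007 0 0.003 0 0 0;-0.007 0 0.003 0 0 0;-0.007 0 0.003 0 0 0' |grep -E "pos|force: \[";python3 -m inch '-0.007 0 0.003 0 0 0;-0.007 0 0.003 0 0 0;-0.007 0 0.003 0 0 0' |grep -E "pos|force: \["; python3 t.py
```

```text
tool_pos: [0.5895, -0.0125, 0.0959]
force: [-0.5, -0.1, 0.2]
tool_pos: [0.5918, -0.0124, 0.0959]
force: [-0.6, 0.2, 0.2]
[  17.4    5.3  -54.2   43.   -10.2 -148.5]
side cup1 0.71 [289.9 306.3] [0.456 0.42  0.122]
side tray 0.65 [243.4, 166.3, 11.0, 34.7] [0.59  0.591 0.597]
```

```bash
python3 -m inch '-0.007 0 0.003 0 0 0;-0.007 0 0.003 0 0 0;-0.007 0 0.003 0 0 0' |grep -E "pos|force: \["; python3 t.py
```

```text
tool_pos: [0.594, -0.0125, 0.096]
force: [-0.4, 0.0, 0.7]
[  17.5    5.5  -53.8   42.6  -10.3 -148.1]
scene tray_floor 0.73 [353.9 217.2] [0.766 0.324 0.122]
side tray 0.69 [245.5, 167.7, 8.8, 35.7] [0.592 0.592 0.598]
```

```bash
for i in 1; do python3 -m inch '-0.006 0 0.003 0 0 0;-0.006 0 0.003 0 0 0;-0.006 0 0.003 0 0 0' |grep -E "pos|force: \["; done; python3 -m inch '-0.006 0 0.003 0 0 0;-0.006 0 0.003 0 0 0;-0.006 0 0.003 0 0 0' |grep -E "pos|force: \["; python3 t.py
```

```text
tool_pos: [0.5959, -0.0126, 0.0958]
force: [-1.7, -0.1, 1.4]
tool_pos: [0.5964, -0.013, 0.0952]
force: [-13.6, 2.8, 8.7]
[  17.5    5.8  -53.4   42.   -10.5 -147.5]
side cup1 0.52 [283.7 292.2] [0.472 0.385 0.122]
side cup1 0.46 [321.3 123. ] [ 0.372 -0.321  0.122]
side tray 0.55 [241.5, 182.3, 10.4, 21.4] [0.593 0.593 0.6  ]
```

Contact at 13.6 N, tray apparently at its stop. Backing out to check.

```bash
python3 -m inch '0.05 0 -0.02 0 0 0;0.15 0 -0.06 0 0 0;0.2 0 -0.2 0 0 0;0.25 0 -0.33 0 0 0;0.28 0 -0.45 0 0 0;0.3 0 -0.6 0 0 0;0.3 0 -0.65 0 0 0;0.3 0 -0.65 0 0 0'|grep pos; python3 t.py; python3 -c "
from h import *
print(to([.42,-.014,.33],0))
for c in('scene','side'):
  for n in ('rebated_edge','flanged_edge','rebated_hinge','flanged_hinge'):
    for r in landmark_of(c,n)[:1]: print(c,n,round(r['p'],2),np.round(r['uv'],1),onz(ray(c,r['uv']),.185).round(3))"
```

```text
tool_pos: [0.4371, -0.0112, 0.2428]
[  38.8  -24.3  -49.4   20.4  -46.8 -140.3]
scene cup1 0.36 [354.4 218.7] [0.772 0.322 0.122]
scene tray 0.23 [282.0, 137.0, 57.9, 58.4] [0.401 0.407 0.516]
side tray 0.48 [244.2, 153.2, 12.4, 49.5] [0.588 0.589 0.597]
(array([-7.790e-02, -2.200e-03, -3.086e-01, -2.000e-04,  1.328e-01,
        3.000e-04]), array([ 0.,  0., -1.]), array([ 0.42 , -0.014,  0.33 ]))
scene rebated_edge 0.89 [260.2 143. ] [0.406 0.168 0.185]
scene flanged_edge 0.51 [130.7 246.5] [ 0.637 -0.338  0.185]
scene rebated_hinge 0.89 [277.8 178.8] [0.575 0.15  0.185]
scene flanged_hinge 0.73 [177.9 209.8] [ 0.566 -0.176  0.185]
side rebated_edge 0.93 [308.1 202.4] [0.423 0.148 0.185]
side flanged_edge 0.59 [322. 126.] [ 0.38  -0.21   0.185]
side rebated_hinge 0.61 [250.6 197. ] [0.576 0.146 0.185]
side flanged_hinge 0.63 [252.  206.1] [0.568 0.179 0.185]
```

Tray front measures 0.588–0.595 against a carcass front at about 0.589–0.593, so it is home within a few mm, and it met a hard stop. Next is the rebated door. First I'll go upright, then measure the free edge and work out the sweep.

```bash
python3 -m inch '-0.078 -0.002 -0.308 0 0.035 0;-0.078 -0.002 -0.308 0 0.07 0;-0.078 -0.002 -0.308 0 0.105 0;-0.078 -0.002 -0.308 0 0.133 0;-0.078 -0.002 -0.308 0 0.133 0;-0.078 -0.002 -0.308 0 0.133 0'|grep -E "pos|ori"
python3 - <<'E'
from h import *
h=np.array([.579,.151]);g=np.array([.567,-.178])
u0=(g-h)/np.linalg.norm(g-h);v=np.array([u0[1],-u0[0]]);print(u0,v)
P=cam("wrist");a=snapshot("wrist")
for n,z in(("rebated_edge",.185),("flanged_edge",.185),("rebated_hinge",.185),("flanged_hinge",.185),("tray",.134)):
  for r in landmark_of("wrist",n)[:2]: print(n,round(r["p"],2),np.round(r["uv"]),onz(ray("wrist",r["uv"],P),z).round(3))
rho=.147
for al in (110,100,*range(92,-1,-8),0,-1):
  A=np.radians(al);u=np.cos(A)*u0+np.sin(A)*v;n=np.cos(A)*v-np.sin(A)*u0
  k=h+rho*u+n*(.010*abs(n[0])+.021*abs(n[1]));print(al,k.round(3))
print(get_obs()["tool_pos"],get_obs()["orientation"])
E
```

```text
tool_pos: [0.4215, -0.0134, 0.3301]
orientation: [-180.0, -0.1, 180.0]
[-0.03644993 -0.99933548] [-0.99933548  0.03644993]
rebated_edge 0.74 [128. 285.] [ 0.569 -0.182  0.185]
rebated_edge 0.61 [394. 179.] [0.42  0.166 0.185]
flanged_edge 0.79 [ 86. 151.] [ 0.383 -0.215  0.185]
flanged_hinge 0.98 [126. 285.] [ 0.57  -0.186  0.185]Traceback (most recent call last):
  File "<stdin>", line 6, in <module>
ValueError: it knows: bin, bin_in, bowl, brush, cup, cupboard, flanged_edge, flanged_hinge, jar, lump, rebated_edge, rebated_hinge, tray_floor, wareboard
```

```bash
cat > door.py <<'E'
import numpy as np,sys
R=np.array([.579,.150]);F=np.array([.5675,-.180])
def path(which,rho,als):
  h,g=(R,F) if which=="r" else (F,R)
  u0=(g-h)/np.linalg.norm(g-h);v=np.array([u0[1],-u0[0]]) ; v=v if v[0]<0 else -v
  for al in als:
    A=np.radians(al);u=np.cos(A)*u0+np.sin(A)*v;n=np.cos(A)*v-np.sin(A)*u0
    k=h+rho*u+n*(.010*abs(n[0])+.021*abs(n[1]));yield al,k
E
python3 -c "
from door import *
for a,k in path('r',.147,[115,100,90,80,70,60,50,40,30,20,10,5,0,-1]): print(a,k.round(3))
for a,k in path('f',.147,[120,110,100,90,80,70,60,50,40,30,20,10,5,0,-1]): print(a,k.round(3))"
```

```text
115 [0.459 0.237]
100 [0.44  0.203]
90 [0.433 0.176]
80 [0.43  0.152]
70 [0.432 0.126]
60 [0.438 0.101]
50 [0.449 0.077]
40 [0.465 0.055]
30 [0.484 0.036]
20 [0.508 0.02 ]
10 [0.535 0.009]
5 [0.549 0.006]
0 [0.563 0.003]
-1 [0.566 0.003]
120 [ 0.449 -0.27 ]
110 [ 0.435 -0.247]
100 [ 0.425 -0.222]
90 [ 0.42  -0.196]
80 [ 0.419 -0.172]
70 [ 0.423 -0.146]
60 [ 0.431 -0.122]
50 [ 0.443 -0.098]
40 [ 0.461 -0.077]
30 [ 0.482 -0.059]
20 [ 0.507 -0.045]
10 [ 0.534 -0.036]
5 [ 0.549 -0.034]
0 [ 0.562 -0.033]
-1 [ 0.564 -0.033]
```

```bash
python3 -m inch '-0.06 0.88 0 0 0 0;-0.06 0.88 0 0 0 0;-0.06 0.88 0 0 0 0;-0.06 0.88 0 0 0 0;-0.06 0.88 0 0 0 0;-0.06 0.88 0 0 0 0;-0.06 0.88 0 0 0 0;-0.06 0.88 0 0 0 0;-0.06 0.88 0 0 0 0'|grep -E "pos"
python3 -m inch '0 0 0.13 0 0 0;0 0 0.26 0 0 0;0 0 0.39 0 0 0;0 0 0.5 0 0 0;0 0 0.6 0 0 0;0 0 0.665 0 0 0;0 0 0.665 0 0 0;0 0 0.665 0 0 0'
```

```text
tool_pos: [0.4368, 0.251, 0.3315]
clock: 62.18
tool_pos: [0.4378, 0.2495, 0.1324]
orientation: [180.0, 0.1, -179.9]
force: [0.4, 0.6, 0.7]
opening: 0.0003
gripper_force: 0.0
```

```bash
python3 -m inch '0 -0.08 0 0 0 0;-0.005 -0.157 0 0 0 0;0.005 -0.2 0 0 0 0;0.016 -0.245 0 0 0 0;0.022 -0.286 0 0 0 0;0.026 -0.325 0 0 0 0;0.024 -0.368 0 0 0 0;0.02 -0.41 0 0 0 0;0.01 -0.453 0 0 0 0;0 -0.495 0 0 0 0'
python3 - <<'E'
from h import *
for c in("scene","side"):
 snapshot(c)
 for r in landmark_of(c,"rebated_edge")[:1]: print(c,round(r["p"],2),np.round(r["uv"],1),onz(ray(c,r["uv"]),.185).round(3))
o=get_obs()["tool_pos"];print(o)
from door import *
for a,k in path('r',.147,[55,50,45,40,35,30,25,20,15,10,5,2,0,-1]): d=(k-o[:2])/.3;print(a,k.round(3),(-d[0]).round(3),d[1].round(3))
E
```

```text
clock: 63.02
tool_pos: [0.4384, 0.1011, 0.1319]
orientation: [179.9, 0.1, -179.9]
force: [0.4, 1.4, 0.1]
opening: 0.0004
gripper_force: 0.3
scene 0.94 [240.2 155.4] [0.432 0.083 0.185]
[0.43824532 0.10155003 0.13162042]
55 [0.443 0.089] -0.016 -0.041
50 [0.449 0.077] -0.036 -0.081
45 [0.456 0.066] -0.06 -0.119
40 [0.465 0.055] -0.088 -0.155
35 [0.474 0.045] -0.119 -0.188
30 [0.484 0.036] -0.154 -0.219
25 [0.496 0.027] -0.192 -0.247
20 [0.508 0.02 ] -0.233 -0.271
15 [0.521 0.014] -0.276 -0.292
10 [0.535 0.009] -0.321 -0.308
5 [0.549 0.006] -0.368 -0.32
2 [0.557 0.004] -0.397 -0.325
0 [0.563 0.003] -0.416 -0.327
-1 [0.566 0.003] -0.426 -0.328
```

```bash
python3 -m inch '-0.016 -0.041 0 0 0 0;-0.036 -0.081 0 0 0 0;-0.06 -0.119 0 0 0 0;-0.088 -0.155 0 0 0 0;-0.119 -0.188 0 0 0 0;-0.154 -0.219 0 0 0 0;-0.192 -0.247 0 0 0 0;-0.233 -0.271 0 0 0 0;-0.276 -0.292 0 0 0 0;-0.321 -0.308 0 0 0 0'|grep -E "pos|force: \["
python3 -m inch '-0.02 -0.006 0 0 0 0;-0.04 -0.011 0 0 0 0;-0.055 -0.014 0 0 0 0;-0.07 -0.016 0 0 0 0;-0.08 -0.017 0 0 0 0;-0.08 -0.017 0 0 0 0'|grep -E "pos|force: \["
python3 - <<'E'
from h import *
for c in("scene","side"):
 snapshot(c)
 for r in landmark_of(c,"rebated_edge")[:1]: print(c,round(r["p"],2),np.round(r["uv"],1),onz(ray(c,r["uv"]),.185).round(3))
E
```

```text
tool_pos: [0.535, 0.0099, 0.1316]
force: [-1.3, 1.2, -0.2]
tool_pos: [0.559, 0.005, 0.1319]
force: [-0.5, -0.8, -0.1]
scene 0.82 [225.9 192.7] [ 0.562 -0.021  0.185]
side 0.31 [292.5 305. ] [0.454 0.453 0.185]
```

```bash
python3 -m inch '-0.008 -0.001 0 0 0 0;-0.015 -0.002 0 0 0 0;-0.015 -0.002 0 0 0 0'|grep -E "pos|force: \["
python3 -m inch '-0.007 0 0 0 0 0;-0.013 0 0 0 0 0;-0.013 0 0 0 0 0'|grep -E "pos|force: \["
python3 -m inch '-0.006 0 0 0 0 0;-0.01 0 0 0 0 0;-0.01 0 0 0 0 0'|grep -E "pos|force: \["
```

```text
tool_pos: [0.5635, 0.0042, 0.132]
force: [-0.1, 0.9, 0.5]
tool_pos: [0.5659, 0.004, 0.1316]
force: [-5.6, 0.6, 2.8]
tool_pos: [0.5659, 0.0039, 0.1314]
force: [-15.8, 2.9, 11.1]
```

Firm stop at 16 N, so the rebated door is shut. Now round to the outside of the flanged door.

```bash
python3 -m inch '0.1 0 0 0 0 0;0.22 0 0 0 0 0;0.22 0 -0.13 0 0 0;0.22 0 -0.26 0 0 0;0.22 0 -0.39 0 0 0;0.22 0 -0.52 0 0 0;0.22 0 -0.64 0 0 0;0.22 0 -0.64 0 0 0'|grep -E "pos"
python3 -m inch '0.22 -0.95 0 0 0 0;0.22 -0.95 0 0 0 0;0.22 -0.95 0 0 0 0;0.22 -0.95 0 0 0 0;0.22 -0.95 0 0 0 0;0.22 -0.95 0 0 0 0;0.22 -0.95 0 0 0 0;0.22 -0.95 0 0 0 0;0.22 -0.95 0 0 0 0'|grep -E "pos|ori"
python3 - <<'E'
from h import *
for c in("scene","side"):
 snapshot(c)
 for n in("rebated_edge","flanged_edge"):
  for r in landmark_of(c,n)[:1]: print(c,n,round(r["p"],2),np.round(r["uv"],1),onz(ray(c,r["uv"]),.185).round(3))
E
python3 -m inch '0 0 0.13 0 0 0;0 0 0.26 0 0 0;0 0 0.39 0 0 0;0 0 0.5 0 0 0;0 0 0.6 0 0 0;0 0 0.64 0 0 0;0 0 0.64 0 0 0'
python3 -c "
from h import *
from door import *
o=get_obs()['tool_pos']
for a,k in path('f',.147,[115,110,105,100,95,90,85,80,75,70,65,60,55,50,45,40,35,30,25,20,15,10,5,0]): d=(k-o[:2])/.3;print(a,k.round(3),(-d[0]).round(3),d[1].round(3))"
```

```text
tool_pos: [0.5069, 0.0038, 0.332]
tool_pos: [0.4373, -0.2834, 0.3229]
orientation: [179.9, 0.1, 179.8]
scene rebated_edge 0.7 [228.4 192.2] [ 0.563 -0.013  0.185]
scene flanged_edge 0.73 [151.1 173.5] [ 0.393 -0.207  0.185]
side rebated_edge 0.7 [254.1 158.7] [ 0.583 -0.015  0.185]
side flanged_edge 0.8 [317.5 126.3] [ 0.394 -0.206  0.185]
clock: 67.8
tool_pos: [0.4369, -0.2793, 0.1283]
orientation: [179.8, -0.2, -179.8]
force: [0.3, 0.3, 0.8]
opening: 0.0005
gripper_force: 0.0
115 [ 0.441 -0.259] -0.015 0.068
110 [ 0.435 -0.247] 0.007 0.106
105 [ 0.429 -0.235] 0.025 0.147
100 [ 0.425 -0.222] 0.04 0.19
95 [ 0.422 -0.209] 0.05 0.234
90 [ 0.42  -0.196] 0.057 0.277
85 [ 0.419 -0.184] 0.06 0.318
80 [ 0.419 -0.172] 0.06 0.359
75 [ 0.42  -0.159] 0.056 0.401
70 [ 0.423 -0.146] 0.048 0.443
65 [ 0.426 -0.134] 0.036 0.484
60 [ 0.431 -0.122] 0.021 0.525
55 [ 0.436 -0.11 ] 0.002 0.565
50 [ 0.443 -0.098] -0.021 0.604
45 [ 0.451 -0.087] -0.048 0.64
40 [ 0.461 -0.077] -0.079 0.674
35 [ 0.471 -0.068] -0.113 0.706
30 [ 0.482 -0.059] -0.15 0.734
25 [ 0.494 -0.051] -0.19 0.759
20 [ 0.507 -0.045] -0.233 0.781
15 [ 0.52 -0.04] -0.278 0.798
10 [ 0.534 -0.036] -0.325 0.81
5 [ 0.549 -0.034] -0.373 0.818
0 [ 0.562 -0.033] -0.417 0.822
```

```bash
python3 -m inch '-0.015 0.068 0 0 0 0;0.007 0.106 0 0 0 0;0.025 0.147 0 0 0 0;0.04 0.19 0 0 0 0;0.05 0.234 0 0 0 0;0.057 0.277 0 0 0 0;0.06 0.318 0 0 0 0;0.06 0.359 0 0 0 0;0.056 0.401 0 0 0 0;0.048 0.443 0 0 0 0'|grep -E "pos|force: \["
python3 -m inch '-0.012 0.041 0 0 0 0;-0.027 0.082 0 0 0 0;-0.046 0.122 0 0 0 0;-0.069 0.161 0 0 0 0;-0.096 0.197 0 0 0 0;-0.127 0.231 0 0 0 0;-0.161 0.263 0 0 0 0;-0.198 0.291 0 0 0 0;-0.238 0.316 0 0 0 0;-0.281 0.338 0 0 0 0'|grep -E "pos|force: \["
python3 -m inch '-0.045 0.017 0 0 0 0;-0.08 0.027 0 0 0 0;-0.11 0.033 0 0 0 0;-0.14 0.037 0 0 0 0;-0.14 0.037 0 0 0 0;-0.14 0.037 0 0 0 0'|grep -E "pos|force: \["
python3 - <<'E'
from h import *
snapshot("scene")
for n in("rebated_edge","flanged_edge"):
  for r in landmark_of("scene",n)[:1]: print(n,round(r["p"],2),np.round(r["uv"],1),onz(ray("scene",r["uv"]),.185).round(3))
E
```

```text
tool_pos: [0.4245, -0.147, 0.1332]
force: [0.5, -1.2, 0.0]
tool_pos: [0.5092, -0.0458, 0.1315]
force: [0.1, 0.1, 0.5]
tool_pos: [0.5502, -0.0356, 0.1315]
force: [-1.2, -0.6, -0.2]
rebated_edge 0.75 [228.8 194.5] [ 0.572 -0.015  0.185]
flanged_edge 0.89 [238.9 186.5] [0.555 0.026 0.185]
```

```bash
python3 -m inch '-0.01 0 0 0 0 0;-0.02 0 0 0 0 0;-0.02 0 0 0 0 0'|grep -E "pos|force: \["
python3 -m inch '-0.008 0 0 0 0 0;-0.012 0 0 0 0 0;-0.012 0 0 0 0 0'|grep -E "pos|force: \["
python3 -m inch '-0.006 0 0 0 0 0;-0.01 0 0 0 0 0;-0.01 0 0 0 0 0'|grep -E "pos|force: \["
```

```text
tool_pos: [0.5566, -0.0354, 0.1321]
force: [-0.1, -0.0, 0.2]
tool_pos: [0.5599, -0.0354, 0.1318]
force: [0.3, 0.2, -0.4]
tool_pos: [0.5628, -0.0354, 0.1318]
force: [-1.1, -1.0, -0.6]
```

```bash
python3 -m inch '-0.006 0 0 0 0 0;-0.01 0 0 0 0 0;-0.01 0 0 0 0 0'|grep -E "pos|force: \["
python3 -m inch '-0.006 0 0 0 0 0;-0.009 0 0 0 0 0;-0.009 0 0 0 0 0'|grep -E "pos|force: \["
```

```text
tool_pos: [0.5633, -0.0355, 0.1315]
force: [-9.1, 1.2, 5.1]
tool_pos: [0.5633, -0.0356, 0.1313]
force: [-18.2, 4.8, 12.8]
```

Hard stop at the hinge plane. Retracting and checking both doors before handing in.

```bash
python3 -m inch '0.1 0 0 0 0 0;0.22 0 0 0 0 0;0.34 0 0 0 0 0;0.4 0 -0.13 0 0 0;0.4 0 -0.26 0 0 0;0.4 0 -0.39 0 0 0;0.4 0 -0.52 0 0 0;0.4 0 -0.52 0 0 0'|grep -E "pos"
python3 - <<'E'
from h import *
for c in("scene","side"):
 snapshot(c)
 for n,z in(("rebated_edge",.185),("flanged_edge",.185),("rebated_hinge",.185),("flanged_hinge",.185),("lump1",.015),("cup1",.012),("bowl",0.),("jar",0.)):
  for r in landmark_of(c,n)[:3]:
   if r["p"]>.4: print(c,n,round(r["p"],2),np.round(r["uv"],1),onz(ray(c,r["uv"]),z).round(3))
E
```

```text
tool_pos: [0.4516, -0.0357, 0.2961]
scene rebated_edge 0.72 [231.3 193.3] [ 0.571 -0.007  0.185]
scene flanged_edge 0.67 [237.9 191.5] [0.573 0.015 0.185]
scene rebated_hinge 0.75 [278.  181.3] [0.585 0.146 0.185]
scene flanged_hinge 0.76 [176.  209.4] [ 0.562 -0.181  0.185]
scene lump1 0.43 [314.3 172.6] [0.468 0.362 0.015]
scene bowl 0.61 [143.8 300.9] [ 0.707 -0.352  0.   ]
scene jar 0.68 [353.2 217.4] [0.694 0.39  0.   ]
side rebated_edge 0.9 [255.8 160.5] [ 0.577 -0.007  0.185]
side flanged_edge 0.86 [252.8 164.1] [0.584 0.01  0.185]
side rebated_hinge 0.72 [247.7 195.1] [0.584 0.139 0.185]
side flanged_hinge 0.87 [263.1 127.7] [ 0.57  -0.176  0.185]
side lump1 0.74 [282.9 293.6] [0.47  0.322 0.015]
side lump1 0.7 [280.8 291.7] [0.476 0.317 0.015]
side lump1 0.43 [288.8 306.9] [0.453 0.359 0.015]
side jar 0.73 [192.7 312. ] [0.696 0.391 0.   ]
```

Both door edges lie in the hinge plane, the lumps are in the bin, and the bowl and jar have not moved. Handing in.

```bash
python3 -c "
from plant import *
print(close_job())"
```

```text
the job is handed in; nothing more can be done
None
```

I handed the job in, but no verdict came back: the three lumps are in the large bin, the tray is home with both cups last seen upright on it (hidden from view once it went in), and the rebated door was shut first with the flanged door lapped over it.

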